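Drive the stuck cuvette inserts out of the carrier for washing

ROBOT

A 6-joint arm with a two-finger parallel gripper is mounted at the origin on the work surface. World frame = base frame: x ahead of the robot, y to its left, z up, the work surface at z = 0. Lengths are in m, angles in rad, forces in N, time in s.
With the tool pointing down it reaches from about 0.425 to 0.95 m from the base axis. Payload 3.5 kg.
Tool frame: the origin (TCP) lies on the centre line of the jaws, within the pads' length; the fingertips stand 25 mm ahead of it and the grasp point (between the pads) lies 6 mm ahead of it (ctrl.finger_overhang is the distance from the TCP to the fingertips, in m); z points along the fingers, y is the line along which they close (so a half turn about z gives the same grasp; the last joint's range is limited). The gripper opens to 85 mm and grips with 20 to 120 N. Pads are 22 mm wide; open, the fingers measure 114 mm over their backs; the gripper's body (76 mm by 85 mm) begins 54 mm behind the grasp point. The pads swing forward as they close: fully open they stand 13 mm farther back than shut.
Start: joints at [-1.345, 0.286, 1.577, -0, 1.279, -0.15], TCP at [0.248, -0.628, 0.256] pointing down, gripper open.
Joint ranges: [-2.77, 2.77], [-0.9, 2.22], [0.21, 2.48], [-1.53, 4.67], [0.24, 2.81], [-2.84, 2.84]. Speed limits (rad/s): [2.79, 2.79, 3.14, 3.14, 3.14, 3.14].

INTERFACE

Orientations are given as a unit quaternion [x, y, z, w].
In Python, from plant import get_state, imaging, job, ctrl gives the robot as it stands.
- The arm moves only by the tool jog_arm, never from a script. Its argument "increments" is a list of rows, each an object of numbers: "dx", "dy", "dz": the shift along the world's x, y, z each as a share of 12 cm, from -1 to 1; "ax", "ay", "az": the turn, a rotation vector about the world's x, y, z each as a share of pi/2 rad, from -1 to 1; "gripper": the gripper command: -1 is shut, 1 is fully open, values between are in proportion. A call has 1 to 10 rows; each row is the pose to reach, as a shift and turn from the pose commanded when the call began; what a row does not reach only later rows make up. A row lasts 1/10 s, in which the tool goes at most 50 mm and 8.59 degrees, less where a joint would pass 70% of its speed; a pose out of reach is approached as far as the arm can. A call with a number of a shift or a turn outside -1 to 1 is refused whole. A call with a gripper value outside its range is refused whole. The fingers move at their own pace and stop on an object; "force" is the grip in N (left out, the last holds). Time passes only in rows, so rows that repeat a pose let the fingers close. It gives the time, the measured TCP pose, the force, the opening and the grip force at its end, in the units of the state.
- get_state(): the state, without advancing time (a new reading comes with each control period).
- imaging.read_camera(name): name is "scene" or "side" or "wrist"; returns a dict with "frame" (480x640x3 uint8, blue, green, red), "depth" (480x640 float32, m along the optical axis (not along the pixel's ray), 0 where there is no reading), "camera_matrix" (3x3 intrinsics, pixels), "extrinsics" (4x4, takes a point from camera to world coordinates); the wrist camera has in their place "mount" (4x4, takes a point from camera to tool coordinates, whose origin is the TCP and whose axes are the flange's). Camera axes: x right, y up, looking along -z (the intrinsics and any distortion apply to the point x, -y, -z); pixel columns grow to the right and rows downward; lengths in m; the calibration is good to about 2 mm. A picture is of the moment at which its call begins: read the wrist's pose just before it.
- job.sign_off(): hands the job in; it is judged then, once.
The state is a dict: "time": time; "qpos": joint angles; "dq": joint speeds; "joint_efforts": joint torques, N m; "eef_pos": TCP position; "tcp_rot": TCP orientation; "contact_force": force on the tool from outside, world axes, zero at the start; "wrist_torque": the same for the moment, N m; "opening": opening from 0.0 (shut) to 1.0 (fully open); "finger_force": force on a finger pad.
Only numpy, scipy, OpenCV 4.12 (cv2) and the standard library are available. Lean on these libraries where they do the work, as an engineer would, in place of code of your own. Each camera call takes 0.05 s, during which the arm holds its last target. There are 200 camera calls.

TASK

Get the carrier's cuvette inserts ready for washing: swing the red stop bar up and over its balance point so that it stays open on its own, then drive every orange insert out of the block onto the catch shelf with the drift rod, pushing in from the side opposite the bar and not touching an insert with the fingers while it is still in its bore. Put all the inserts in the green basket, lay the drift flat back in its tool tray, and swing the stop bar fully shut again. Some bores may be empty; leave the other things on the bench alone.

Things in the scene. Friction and masses are not known exactly. Their poses are not given: they have to be found in the camera images.
- carrier: aluminium carrier block fixed to the bench, 200 mm (its x) by 60 mm (its y) by 80 mm high; origin at the centre of its underside. On its exit side (+y) a grey catch shelf adjoins it: 230 mm wide, 130 mm long, floor 44 mm above the bench (5 mm below the bottoms of the bores), rim 10 mm high. The bench on its entry side (-y) is free.
- carrier_center (a point): middle of the same block at bore height, 60 mm above the bench. Four square bores, 22 by 22 mm, run right through the block along its y, side by side 46 mm apart, at x = -69, -23, 23 and 69 mm. A 10 mm sight slot in the block's top shows what is in each bore. Entry side is -y, exit side +y.
- bore0_in (a point): centre of the entry mouth (22 by 22 mm) of bore 0, on the block's -y face, 60 mm above the bench; block's axes; the exit mouth lies 60 mm beyond along the block's y
- bore1_in (a point): centre of the entry mouth (22 by 22 mm) of bore 1, on the block's -y face, 60 mm above the bench; block's axes; the exit mouth lies 60 mm beyond along the block's y
- bore2_in (a point): centre of the entry mouth (22 by 22 mm) of bore 2, on the block's -y face, 60 mm above the bench; block's axes; the exit mouth lies 60 mm beyond along the block's y
- bore3_in (a point): centre of the entry mouth (22 by 22 mm) of bore 3, on the block's -y face, 60 mm above the bench; block's axes; the exit mouth lies 60 mm beyond along the block's y
- insert0_center (a point): orange square plastic cuvette insert, 20 by 20 by 40 mm (long axis its y), 40 g, centre; starts about half-way through bore 0, 10 mm inside both faces, held by a sprung pad under it so that driving it takes about 3 to 12 N (half-way out it comes free of the pad). None if that bore is empty at the start.
- insert1_center (a point): orange square plastic cuvette insert, 20 by 20 by 40 mm (long axis its y), 40 g, centre; starts about half-way through bore 1, 10 mm inside both faces, held by a sprung pad under it so that driving it takes about 3 to 12 N (half-way out it comes free of the pad). None if that bore is empty at the start.
- insert2_center (a point): orange square plastic cuvette insert, 20 by 20 by 40 mm (long axis its y), 40 g, centre; starts about half-way through bore 2, 10 mm inside both faces, held by a sprung pad under it so that driving it takes about 3 to 12 N (half-way out it comes free of the pad). None if that bore is empty at the start.
- insert3_center (a point): orange square plastic cuvette insert, 20 by 20 by 40 mm (long axis its y), 40 g, centre; starts about half-way through bore 3, 10 mm inside both faces, held by a sprung pad under it so that driving it takes about 3 to 12 N (half-way out it comes free of the pad). None if that bore is empty at the start.
- stopbar (a joint): red stop bar, 200 by 20 by 8 mm, 120 g, lying across the exits 5 mm off the block's exit face; hinged at the block's +x end, at bore height, on an axis along the block's y. 0 = shut (level, free end to the block's -x, exits blocked); grows as the free end swings up; 1.57 = about the balance point; 2.1 = leaning on its open stop, where it stays by its weight. Below 1.5 it falls shut if let go.
- stopbar_peg (a point): point on the stop bar's black round peg, where to grasp it: peg 14 mm diameter, 50 mm long, along the block's y, sticking out of the bar away from the block (point 30 mm from the bar's outer face), 151 mm from the hinge axis. It can turn between finger pads that keep pointing down. When shut it is 75 mm above the bench, 31 mm above the catch shelf.
- stopbar_hinge (a point): point on the stop bar's hinge axis, level along the block's y with the peg's point; fixed, 60 mm above the bench; block's axes
- drift_grip (a point): drift rod, 180 g, at its balance point inside the blue handle. Its x axis points along the rod to the tip. Handle: 80 mm long (60 mm behind this point to 20 mm ahead of it), 24 mm wide (y), 30 mm high (z). Then a straight brass rod of 12 mm diameter on the same axis, 140 mm long. Lies flat in the tool tray at the start, this point 15 mm above the tray floor.
- drift_tip (a point): flat tip of the drift's brass rod, 160 mm ahead of the balance point along its x
- tooltray: shallow grey tool tray fixed to the bench, inside 280 mm (its x) by 130 mm (its y), black floor 8 mm above the bench, rim 18 mm above the bench; origin at the centre of its underside
- basket: green wash basket fixed to the bench, open-topped, inside 212 mm (its x) by 122 mm (its y), walls 36 mm high, floor about 4 mm thick; origin at the centre of its underside
- dropper: small white dropper bottle, 36 mm diameter, 85 mm high; bystander, to be left alone; origin at the centre of its underside
- gel: blue bottle, 60 mm diameter, 95 mm high; bystander, to be left alone; origin at the centre of its underside
- stainjar: amber glass staining jar, 60 mm diameter, 60 mm high; bystander, to be left alone; origin at the centre of its underside
- slidebox: cardboard slide box, 85 by 45 by 28 mm; bystander, to be left alone; origin at the centre of its underside
- labelblock: white block of labels, 60 by 40 by 14 mm; bystander, to be left alone; origin at the centre of its underside
- immoil: small amber oil bottle, 30 mm diameter, 60 mm high; bystander, to be left alone; origin at the centre of its underside
- weight: brass weight, 40 mm diameter, 30 mm high; bystander, to be left alone; origin at the centre of its underside
Things that resemble listed ones, but are neither listed nor needed, are in the scene too. Of the things that look like the part that bears drift_grip, the larger one is meant.

How it is judged:
By the outcome, as a careful person would: the job done as asked, in the order asked, and still so for the second after the job is handed in, with the robot touching nothing.
Of insert0, insert1, insert2, insert3 only 2 to 4 are there at a start; the rules pass over those that are not, and their reading is None.
At some moment in a run one of drift may be knocked a few centimetres aside while the robot is not near it.
Once in a run the grip may slacken for a moment while it holds something.
It also fails if it takes over 210 s, if anything falls off the work surface, if the arm or the gripper's body presses on something with over 40 N, if the wrist force passes 120 N, or if a joint passes its speed limit or range.

## Working session

There is one attempt and no reset: what is moved stays moved. The work goes in short steps, Python scripts to look and compute and a tool call to move; the robot and the scene stay as the last step left them, time stands still between calls to the robot, and variables do not carry over. Pictures are saved under pics/ and viewed, at most 17 in all, crops included, and the job is handed in when it is done.

Besides the shell and the picture viewer there is one more tool, called by a JSON object that holds its "method" and its "body", one argument or row to a line. jog_arm: Moves the arm, as the interface text tells. Shift numbers are shares of 12 cm and turn numbers shares of pi/2 rad, none past 1 either way. Its arguments: {"type":"object","properties":{"increments":{"type":"array"},"force":{"type":"number"}},"required":["increments"]}

```bash
mkdir -p pics; ls; cat > h.py <<'E'
import numpy as np, cv2
from scipy.spatial.transform import Rotation as R
from plant import get_state, imaging, job, ctrl
def cam(name):
    s=get_state(); c=imaging.read_camera(name)
    if 'extrinsics' in c: T=np.array(c['extrinsics'])
    else:
        W=np.eye(4); W[:3,:3]=R.from_quat(s['tcp_rot']).as_matrix(); W[:3,3]=s['eef_pos']
        T=W@np.array(c['mount'])
    return c['frame'],c['depth'],np.array(c['camera_matrix']),T
def ray(K,T,u,v):
    d=np.array([(u-K[0,2])/K[0,0],-(v-K[1,2])/K[1,1],-1.0]); return T[:3,3],T[:3,:3]@d
def onplane(K,T,u,v,z):
    o,d=ray(K,T,u,v); return o+d*(z-o[2])/d[2]
def pt(K,T,D,u,v):
    o,d=ray(K,T,u,v); return o+d*D[int(v),int(u)]
def cloud(K,T,D):
    v,u=np.mgrid[:480,:640]
    d=np.stack([(u-K[0,2])/K[0,0],-(v-K[1,2])/K[1,1],-np.ones(u.shape)],-1)*D[...,None]
    return d@T[:3,:3].T+T[:3,3]
def proj(K,T,p):
    q=np.linalg.inv(T)@np.r_[p,1]; return K[0,2]+K[0,0]*q[0]/-q[2],K[1,2]+K[1,1]*q[1]/q[2]
E
python3 - <<'E'
from h import *
for n in ['scene','side']:
    f,D,K,T=cam(n); cv2.imwrite(f'pics/{n}0.png',f); np.savez(f'{n}0.npz',f=f,D=D,K=K,T=T); print(n,K.tolist(),T.round(3).tolist(),(D>0).mean())
f,D,K,T=cam('wrist'); cv2.imwrite('pics/wrist0.png',f); print(K.tolist(),T.round(3).tolist()); print(get_state(), ctrl.finger_overhang)
E
```

```text
pics
scene [[618.4645391135715, 0.0, 317.4941626729277], [0.0, 618.4645391135715, 225.89847054527763], [0.0, 0.0, 1.0]] [[0.568, -0.639, 0.519, 1.239], [0.823, 0.44, -0.359, -0.529], [0.001, 0.631, 0.776, 1.154], [0.0, 0.0, 0.0, 1.0]] 0.99603515625
side [[592.4357616714478, 0.0, 317.11044590895807], [0.0, 592.4357616714478, 236.58004850771783], [0.0, 0.0, 1.0]] [[0.991, 0.083, -0.1, 0.387], [-0.13, 0.71, -0.693, -0.967], [0.014, 0.7, 0.714, 1.048], [0.0, 0.0, 0.0, 1.0]] 0.99591796875
[[386.4528570145868, 0.0, 316.7261157767274], [0.0, 386.4528570145868, 245.0804721186204], [0.0, 0.0, 1.0]] [[0.368, 0.881, 0.298, 0.324], [-0.93, 0.349, 0.116, -0.597], [-0.002, -0.319, 0.948, 0.373], [0.0, 0.0, 0.0, 1.0]]
{'time': 0.15, 'qpos': array([-1.34499788e+00,  2.87057093e-01,  1.57785480e+00,  2.69475994e-05,
        1.27860331e+00, -1.49976162e-01]), 'dq': array([-0.00021732, -0.0021568 , -0.00563972, -0.00035694, -0.00066509,
       -0.00042831]), 'joint_efforts': array([ 5.11352355e-04, -4.06605935e+01, -2.93140644e+01, -1.64649896e-04,
        3.95862313e-03, -1.34743843e-05]), 'eef_pos': array([ 0.24766201, -0.62741912,  0.25519397]), 'tcp_rot': array([ 9.82401318e-01,  1.86779888e-01, -2.35444758e-05, -9.61069783e-04]), 'contact_force': array([ 0.27486421,  0.28712691, -1.1617741 ]), 'wrist_torque': array([ 0.00095226, -0.01930593, -0.00618284]), 'finger_force': 0.0, 'opening': 0.9996107093609801} 0.025
```

View pics/scene0.png

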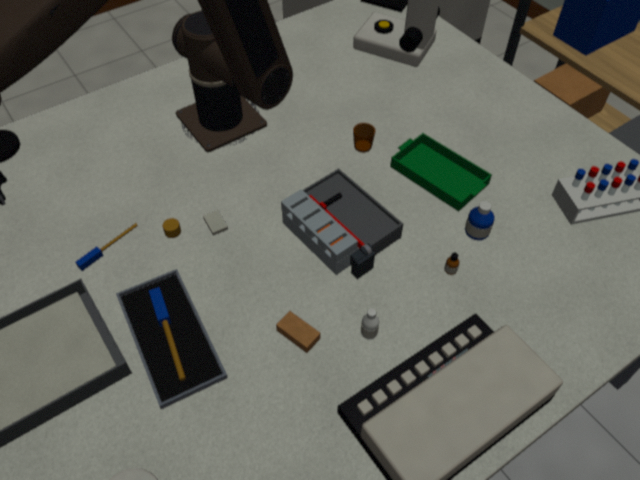

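View pics/side0.png

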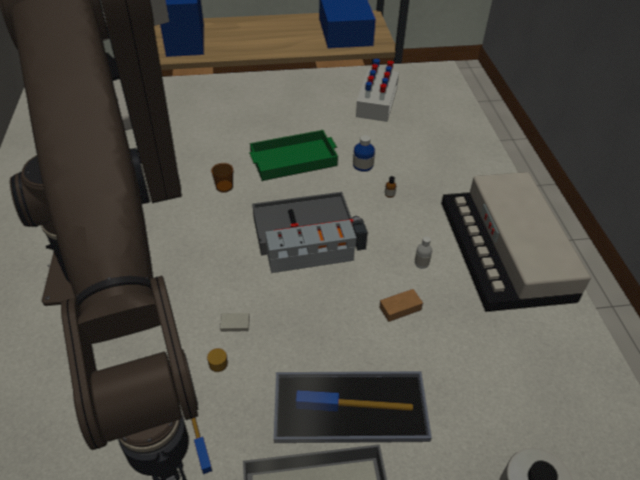

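The scene picture shows two drift-like tools: one in the black tool tray at about (170,335), and a smaller one loose on the bench at (105,245). The carrier is near (325,230), the basket at (440,170), and the bar's hinge at its black bracket (362,262). The drift in the tray fits: it is larger and lies in the tray. Next I'll measure everything and make a crop to confirm.

```bash
python3 - <<'E'
from h import *
def comps(m,P,mn=40):
    n,l,s,c=cv2.connectedComponentsWithStats(m.astype(np.uint8))
    for i in range(1,n):
        if s[i,4]>=mn:
            q=P[l==i]; med=np.median(q,0)
            cen=q[:,:2]-q[:,:2].mean(0); w,V=np.linalg.eigh(cen.T@cen); a=V[:,1]; t=cen@a; b=cen@V[:,0]
            print('  px',c[i].round(0),s[i,4],'mean',q.mean(0).round(3),'zmax',np.percentile(q[:,2],95).round(3),'ang',np.degrees(np.arctan2(a[1],a[0])).round(1),'L',np.ptp(t).round(3),'W',np.ptp(b).round(3))
for n in ['scene','side']:
    z=np.load(n+'0.npz'); f,D,K,T=[z[k] for k in 'fDKT']; P=cloud(K,T,D); h=cv2.cvtColor(f,cv2.COLOR_BGR2HSV); H,S,V=[h[...,i].astype(int) for i in range(3)]
    ok=(P[...,2]<0.2)&(P[...,2]>-.02)&(D>0)&(P[...,0]>.1)&(P[...,0]<1.1)
    print(n)
    for nm,m in dict(red=((H<4)|(H>174))&(S>150)&(V>60),orange=(H>=5)&(H<20)&(S>130)&(V>80),blue=(H>100)&(H<130)&(S>150)&(V>50),green=(H>50)&(H<85)&(S>150)&(V>40)).items():
        print(nm); comps(m&ok,P,15 if nm!='blue' else 40)
    m=(P[...,2]>.074)&(P[...,2]<.09)&(S<50)&ok&(V>90); print('alu top'); comps(m,P,100)
    print('trayfloor'); comps((V<45)&(P[...,2]<.03)&ok,P,500)
s=np.load('scene0.npz')['f']; d=np.load('side0.npz')['f']
a=cv2.resize(s[160:290,260:420],(640,520),interpolation=3); cv2.imwrite('pics/c1.png',a)
b=np.vstack([cv2.resize(s[210:390,60:240],(400,400)),]); c=cv2.resize(d[370:480,170:440],(400,163)); cv2.imwrite('pics/c2.png',np.vstack([b,c]))
E
```

```text
scene
red
  px [621. 165.] 45 mean [0.793 0.657 0.103] zmax 0.108 ang 139.5 L 0.023 W 0.015
  px [594. 170.] 44 mean [0.768 0.593 0.103] zmax 0.109 ang 112.9 L 0.024 W 0.016
  px [617. 180.] 43 mean [0.821 0.609 0.104] zmax 0.108 ang 125.6 L 0.021 W 0.016
  px [590. 185.] 49 mean [0.796 0.544 0.104] zmax 0.109 ang 132.5 L 0.022 W 0.017
  px [337. 219.] 165 mean [0.524 0.018 0.072] zmax 0.081 ang -175.6 L 0.188 W 0.011
orange
  px [323. 227.] 21 mean [ 0.527 -0.021  0.072] zmax 0.075 ang 96.5 L 0.033 W 0.007
  px [336. 240.] 23 mean [ 0.573 -0.018  0.071] zmax 0.074 ang 96.2 L 0.032 W 0.006
  px [298. 329.] 686 mean [ 0.69  -0.198  0.028] zmax 0.032 ang -163.1 L 0.082 W 0.043
blue
  px [631. 178.] 40 mean [0.833 0.642 0.104] zmax 0.109 ang 139.8 L 0.018 W 0.015
  px [604. 183.] 40 mean [0.808 0.576 0.105] zmax 0.109 ang 135.7 L 0.022 W 0.015
  px [481. 218.] 298 mean [0.706 0.296 0.065] zmax 0.075 ang -146.5 L 0.054 W 0.041
  px [ 88. 257.] 173 mean [ 0.261 -0.485  0.022] zmax 0.026 ang 102.9 L 0.057 W 0.023
  px [159. 304.] 397 mean [ 0.476 -0.409  0.037] zmax 0.042 ang 169.1 L 0.096
[... 1563 characters left out ...]
64. 151.] 213 mean [0.693 0.292 0.066] zmax 0.078 ang 162.5 L 0.05 W 0.035
  px [331. 399.] 187 mean [ 0.499 -0.415  0.038] zmax 0.042 ang 160.6 L 0.03 W 0.027
  px [202. 454.] 260 mean [ 0.259 -0.486  0.023] zmax 0.027 ang 104.3 L 0.059 W 0.014
green
  px [293. 155.] 2696 mean [0.507 0.363 0.016] zmax 0.038 ang -166.0 L 0.236 W 0.15
alu top
  px [309. 235.] 1336 mean [ 0.507 -0.022  0.082] zmax 0.085 ang -175.2 L 0.199 W 0.065
trayfloor
  px [502. 282.] 996 mean [ 0.93  -0.158  0.019] zmax 0.029 ang 117.3 L 0.412 W 0.192
  px [372. 407.] 5209 mean [ 0.58  -0.426  0.01 ] zmax 0.013 ang -179.5 L 0.223 W 0.145
  px [284. 405.] 610 mean [ 0.413 -0.402  0.01 ] zmax 0.013 ang 83.0 L 0.121 W 0.026
```

View pics/c1.png

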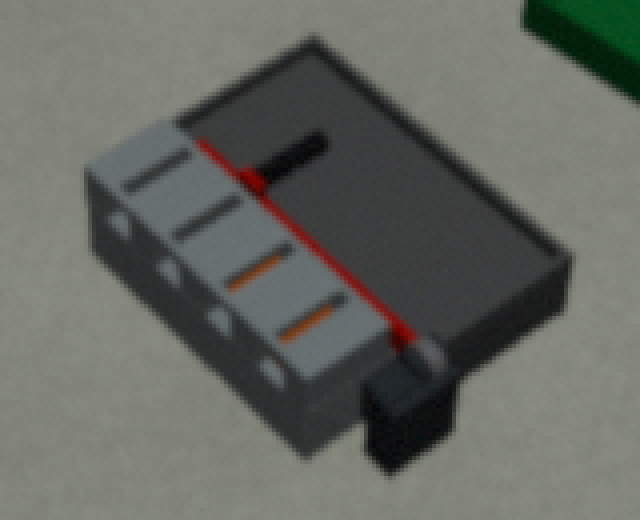

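View pics/c2.png

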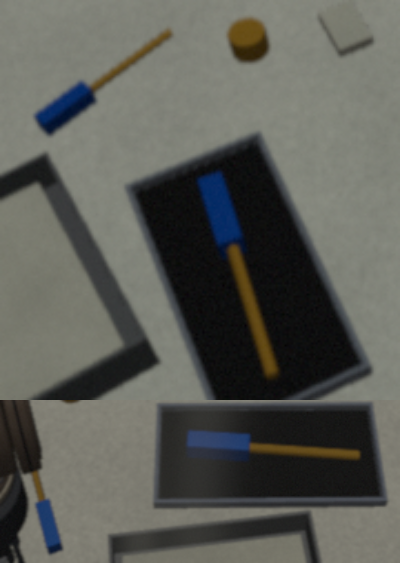

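Confirmed: the larger drift is the one in the tray, with its handle at about world (0.476,-0.409). It is about 96 mm long against about 57 mm for the loose one. Orange shows only in slots 2 and 3, so bores 0 and 1 look empty. The black peg is at crop (290,155), and the hinge is at the world +x end of the bar. Now I'll move above the carrier for a close look.

{"method": "jog_arm", "body": {
  "increments": [
    {"dx": 1,"dy": 1,"dz": 0.4,"az": 0.4,"gripper": 1},
    {"dx": 1,"dy": 1,"dz": 0.4,"az": 0.4,"gripper": 1},
    {"dx": 1,"dy": 1,"dz": 0.4,"az": 0.4,"gripper": 1},
    {"dx": 1,"dy": 1,"dz": 0.4,"az": 0.4,"gripper": 1},
    {"dx": 1,"dy": 1,"dz": 0.4,"az": 0.4,"gripper": 1}
  ]
}}

```text
$.increments[0]: bad value
```

{"method": "jog_arm", "body": {
  "increments": [
    {"dx": 0.8,"dy": 1,"az": 0.41,"gripper": 1},
    {"dx": 0.8,"dy": 1,"az": 0.41,"gripper": 1},
    {"dx": 0.8,"dy": 1,"az": 0.41,"gripper": 1},
    {"dx": 0.8,"dy": 1,"az": 0.41,"gripper": 1},
    {"dx": 0.8,"dy": 1,"az": 0.41,"gripper": 1}
  ]
}}

```text
$.increments[0]: bad value
```

{"method": "jog_arm", "body": {
  "increments": [
    {"dy": 1,"gripper": 1},
    {"dy": 1,"gripper": 1},
    {"dy": 1,"gripper": 1}
  ]
}}

```text
$.increments[0]: bad value
```

{"method": "jog_arm", "body": {
  "increments": [
    {"dy": 1,"gripper": 1},
    {"dy": 1,"gripper": 1},
    {"dy": 1,"gripper": 1}
  ]
}}

```text
$.increments[0]: bad value
```

{"method": "jog_arm", "body": {
  "increments": [
    {"dy": 1,"gripper": 1},
    {"dy": 1,"gripper": 1},
    {"dy": 1,"gripper": 1},
    {"dy": 1,"gripper": 1},
    {"dy": 1,"gripper": 1}
  ]
}}

```text
$.increments[0]: bad value
```

```bash
cat > snap.py <<'E'
import sys
from h import *
n=sys.argv[1]; f,D,K,T=cam('wrist'); np.savez(n+'.npz',f=f,D=D,K=K,T=T); cv2.imwrite(f'pics/{n}.png',f)
s=get_state(); print(s['time'],s['eef_pos'].round(4),s['qpos'].round(2),R.from_quat(s['tcp_rot']).as_matrix()[:,1].round(3),s['contact_force'].round(1))
E
python3 snap.py w1
```

```text
0.2 [ 0.2477 -0.6275  0.2555] [-1.34  0.29  1.58  0.    1.28 -0.15] [ 0.367 -0.93  -0.001] [-0.3 -0.3  0.3]
```

View pics/w1.png

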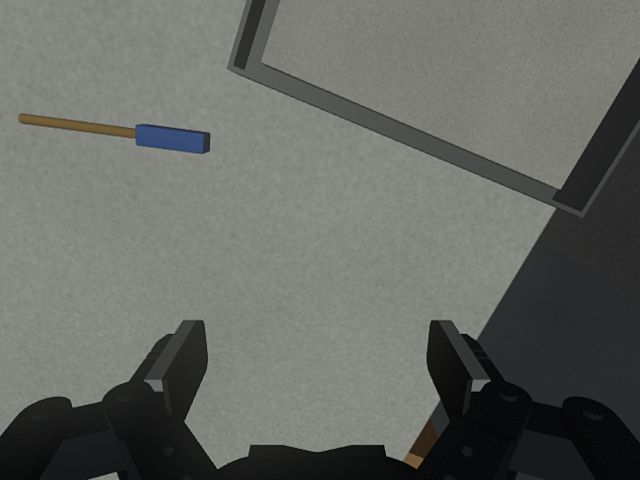

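The wrist view shows the loose decoy drift at (150,130) and the fingers; the arm hasn't moved. All the rows were refused, probably because keys were missing. I'll try with every key filled in.

{"method": "jog_arm", "body": {
  "increments": [
    {"dx": 1,"dy": 1,"dz": 0.4,"ax": 0,"ay": 0,"az": 0.4,"gripper": 1},
    {"dx": 1,"dy": 1,"dz": 0.4,"ax": 0,"ay": 0,"az": 0.4,"gripper": 1},
    {"dx": 1,"dy": 1,"dz": 0.4,"ax": 0,"ay": 0,"az": 0.4,"gripper": 1},
    {"dx": 1,"dy": 1,"dz": 0.4,"ax": 0,"ay": 0,"az": 0.4,"gripper": 1},
    {"dx": 1,"dy": 1,"dz": 0.4,"ax": 0,"ay": 0,"az": 0.4,"gripper": 1}
  ]
}}

```text
time: 0.7
eef_pos: [0.3704, -0.5058, 0.3062]
tcp_rot: [0.875, 0.484, 0.0, 0.001]
contact_force: [0.7, -0.7, 0.2]
opening: 1.003
finger_force: 0.0
```

{"method": "jog_arm", "body": {
  "increments": [
    {"dx": 0.8,"dy": 1,"dz": 0,"ax": 0,"ay": 0,"az": 0.41,"gripper": 1},
    {"dx": 0.8,"dy": 1,"dz": 0,"ax": 0,"ay": 0,"az": 0.41,"gripper": 1},
    {"dx": 0.8,"dy": 1,"dz": 0,"ax": 0,"ay": 0,"az": 0.41,"gripper": 1},
    {"dx": 0.8,"dy": 1,"dz": 0,"ax": 0,"ay": 0,"az": 0.41,"gripper": 1},
    {"dx": 0.8,"dy": 1,"dz": 0,"ax": 0,"ay": 0,"az": 0.41,"gripper": 1}
  ]
}}

```text
time: 1.2
eef_pos: [0.4643, -0.3869, 0.3036]
tcp_rot: [0.677, 0.736, -0.0, -0.001]
contact_force: [-0.5, 0.1, -0.6]
opening: 0.998
finger_force: 0.0
```

{"method": "jog_arm", "body": {
  "increments": [
    {"dx": 0,"dy": 1,"dz": 0,"ax": 0,"ay": 0,"az": 0,"gripper": 1},
    {"dx": 0,"dy": 1,"dz": 0,"ax": 0,"ay": 0,"az": 0,"gripper": 1},
    {"dx": 0,"dy": 1,"dz": 0,"ax": 0,"ay": 0,"az": 0,"gripper": 1}
  ]
}}

```text
time: 1.5
eef_pos: [0.4631, -0.2655, 0.3035]
tcp_rot: [0.679, 0.734, 0.0, -0.001]
contact_force: [-0.3, -0.5, 0.1]
opening: 1.0
finger_force: 0.0
```

{"method": "jog_arm", "body": {
  "increments": [
    {"dx": 0,"dy": 1,"dz": 0,"ax": 0,"ay": 0,"az": 0,"gripper": 1},
    {"dx": 0,"dy": 1,"dz": 0,"ax": 0,"ay": 0,"az": 0,"gripper": 1},
    {"dx": 0,"dy": 1,"dz": 0,"ax": 0,"ay": 0,"az": 0,"gripper": 1}
  ]
}}

```text
time: 1.8
eef_pos: [0.4632, -0.1456, 0.304]
tcp_rot: [0.679, 0.734, 0.0, -0.0]
contact_force: [-0.3, -0.3, 0.1]
opening: 0.999
finger_force: 0.0
```

{"method": "jog_arm", "body": {
  "increments": [
    {"dx": 0,"dy": 1,"dz": 0,"ax": 0,"ay": 0,"az": 0,"gripper": 1},
    {"dx": 0,"dy": 1,"dz": 0,"ax": 0,"ay": 0,"az": 0,"gripper": 1},
    {"dx": 0,"dy": 1,"dz": 0,"ax": 0,"ay": 0,"az": 0,"gripper": 1},
    {"dx": 0,"dy": 1,"dz": 0,"ax": 0,"ay": 0,"az": 0,"gripper": 1}
  ]
}}

```text
time: 2.2
eef_pos: [0.4636, -0.0264, 0.3041]
tcp_rot: [0.678, 0.735, -0.0, 0.0]
contact_force: [-0.0, -1.0, 0.2]
opening: 0.998
finger_force: 0.0
```

```bash
python3 snap.py w2
```

```text
2.25 [ 0.4638 -0.0278  0.3041] [-0.28 -0.23  2.02 -0.    1.35 -0.36] [ 0.997  0.079 -0.   ] [0.2 0.3 0.3]
```

View pics/w2.png

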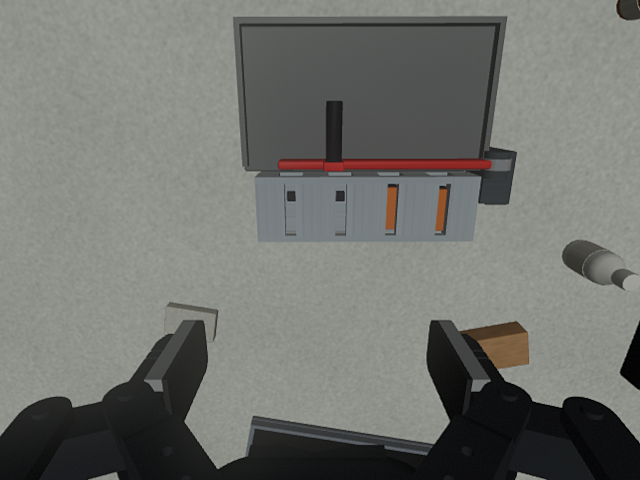

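The wrist view shows the peg from (334,101) to (334,160), the bar from (280,164) to (490,164), and the hinge bracket at (500,175). Orange inserts are in slots 2 (391,208) and 3 (441,210), and bores 0 and 1 are empty.

```bash
cat > meas.py <<'E'
from h import *
import sys
z=np.load(sys.argv[1]); f,D,K,T=[z[k] for k in 'fDKT']; P=cloud(K,T,D); h=cv2.cvtColor(f,cv2.COLOR_BGR2HSV).astype(int); H,S,V=[h[...,i] for i in range(3)]
Z=P[...,2]
def rect(nm,m,mn=60):
    n,l,s,c=cv2.connectedComponentsWithStats(m.astype(np.uint8))
    for i in range(1,n):
        if s[i,4]>mn:
            q=P[l==i]; r=cv2.minAreaRect((q[:,:2]*1000).astype(np.float32)); print(nm,c[i].round(0),s[i,4],'c',np.round(r[0],1),'size',np.round(r[1],1),'ang',round(r[2],1),'z5/50/95',np.percentile(q[:,2],[5,50,95]).round(4))
reg=(P[...,1]>-.1)&(P[...,1]<.2)&(P[...,0]<.75)&(P[...,0]>.35)
E
cat > m1.py <<'E'
from meas import *
rect('alu',(abs(Z-.08)<.006)&(S<60)&(V>90)&reg,200)
rect('red',((H<5)|(H>174))&(S>140)&reg)
rect('peg',(V<50)&(Z>.06)&(Z<.1)&reg&(P[...,1]>.01),80)
rect('ora',(H>5)&(H<22)&(S>130)&reg)
rect('shelf',(abs(Z-.044)<.004)&reg&(V<110),300)
E
python3 m1.py w2.npz; python3 m1.py side0.npz; python3 m1.py scene0.npz
```

```text
alu [366. 209.] 12101 c [508.4 -22.4] size [200.5  60.4] ang 4.8 z5/50/95 [0.0793 0.0806 0.0818]
red [384. 164.] 2095 c [519.5  37.4] size [190.6  46.1] ang 4.3 z5/50/95 [0.0571 0.0703 0.0813]
peg [334. 131.] 972 c [472.9  43.1] size [13.5 49.2] ang 4.8 z5/50/95 [0.0775 0.0813 0.0832]
ora [391. 207.] 360 c [505.8  14.7] size [ 27.  124.3] ang 37.4 z5/50/95 [0.07   0.0714 0.0726]
ora [441. 209.] 304 c [529.2  20.4] size [ 31.9 157.2] ang 52.3 z5/50/95 [0.0701 0.0715 0.0727]
shelf [365.  91.] 32154 c [499.   69.6] size [224.9 125.8] ang 4.8 z5/50/95 [0.0432 0.0445 0.0459]
shelf [409. 171.] 307 c [554.3  11.8] size [133.6   5.2] ang 3.1 z5/50/95 [0.0418 0.0438 0.0476]
alu [309. 234.] 1328 c [508.7 -21.3] size [199.1  65.2] ang 4.2 z5/50/95 [0.0786 0.0816 0.0848]
shelf [300. 213.] 1828 c [499.9  73.6] size [227.1 132.8] ang 5.0 z5/50/95 [0.0424 0.0455 0.0477]
alu [319. 221.] 1485 c [507.3 -22.6] size [202.5  62.4] ang 4.6 z5/50/95 [0.0765 0.0802 0.0838]
red [337. 220.] 184 c [521.6  18.9] size [187.8  14.3] ang 4.9 z5/50/95 [0.0635 0.0706 0.0806]
peg [333. 199.] 112 c [472.7  42.6] size [16.2 50.1] ang 3.9 z5/50/95 [0.0743 0.0799 0.0849]
shelf [354. 208.] 2550 c [493.5  83.6] size [222.2 106.9] ang 6.0 z5/50/95 [0.041  0.0443 0.0473]
```

The measured points check out:
- **Block:** centre (0.508,-0.022), yaw 4.8°, top z=0.080.
- **Peg:** axis z≈0.075; grasp point (0.472,0.051).
- **Hinge:** (0.622,0.060).

Next I'll grasp the peg.

{"method": "jog_arm", "body": {
  "increments": [
    {"dx": 0.07,"dy": 0.66,"dz": -0.4,"ax": 0,"ay": 0,"az": 0,"gripper": 1},
    {"dx": 0.07,"dy": 0.66,"dz": -0.9,"ax": 0,"ay": 0,"az": 0,"gripper": 1},
    {"dx": 0.07,"dy": 0.66,"dz": -0.9,"ax": 0,"ay": 0,"az": 0,"gripper": 1},
    {"dx": 0.07,"dy": 0.66,"dz": -0.9,"ax": 0,"ay": 0,"az": 0,"gripper": 1}
  ]
}}

```text
time: 2.65
eef_pos: [0.4687, 0.0513, 0.1902]
tcp_rot: [0.679, 0.734, -0.004, -0.005]
contact_force: [-0.4, 0.2, -0.1]
opening: 0.998
finger_force: 0.0
```

{"method": "jog_arm", "body": {
  "increments": [
    {"dx": 0,"dy": 0,"dz": -0.4,"ax": 0,"ay": 0,"az": 0,"gripper": 1},
    {"dx": 0,"dy": 0,"dz": -0.7,"ax": 0,"ay": 0,"az": 0,"gripper": 1},
    {"dx": 0,"dy": 0,"dz": -0.92,"ax": 0,"ay": 0,"az": 0,"gripper": 1},
    {"dx": 0,"dy": 0,"dz": -0.92,"ax": 0,"ay": 0,"az": 0,"gripper": 0},
    {"dx": 0,"dy": 0,"dz": -0.92,"ax": 0,"ay": 0,"az": 0,"gripper": -0.5}
  ]
}}

```text
time: 3.15
eef_pos: [0.4737, 0.0498, 0.0875]
tcp_rot: [0.68, 0.733, 0.0, 0.001]
contact_force: [-0.9, -0.9, 0.5]
opening: 0.695
finger_force: 0.0
```

{"method": "jog_arm", "body": {
  "increments": [
    {"dx": 0,"dy": 0,"dz": 0,"ax": 0,"ay": 0,"az": 0,"gripper": -1},
    {"dx": 0,"dy": 0,"dz": 0,"ax": 0,"ay": 0,"az": 0,"gripper": -1},
    {"dx": 0,"dy": 0,"dz": 0,"ax": 0,"ay": 0,"az": 0,"gripper": -1},
    {"dx": 0,"dy": 0,"dz": 0,"ax": 0,"ay": 0,"az": 0,"gripper": -1},
    {"dx": 0,"dy": 0,"dz": 0,"ax": 0,"ay": 0,"az": 0,"gripper": -1},
    {"dx": 0,"dy": 0,"dz": 0,"ax": 0,"ay": 0,"az": 0,"gripper": -1}
  ],
  "force": 40
}}

```text
time: 3.75
eef_pos: [0.4721, 0.051, 0.0877]
tcp_rot: [0.679, 0.734, -0.001, -0.0]
contact_force: [-4.0, -1.6, 8.7]
opening: 0.147
finger_force: 39.0
```

```bash
python3 - <<'E'
from h import *
s=get_state(); print(s['eef_pos'].round(4),s['opening'],s['finger_force'],s['contact_force'].round(1))
r=.151; a0=np.arcsin(.015/r)
bx=np.array([np.cos(np.radians(4.8)),np.sin(np.radians(4.8))])
p0=None
for th in [0,.15,.3,.45,.6,.75,.9,1.05,1.2,1.35,1.5,1.65,1.8,1.95,2.05]:
    p=np.r_[-r*np.cos(a0+th)*bx, r*np.sin(a0+th)]
    if p0 is None:p0=p
    print(th,((p-p0)/.12).round(3))
E
```

```text
[0.4721 0.051  0.0877] 0.1466327472636396 38.995344042778015 [-4.  -1.6  8.7]
0 [0. 0. 0.]
0.15 [0.033 0.003 0.186]
0.3 [0.093 0.008 0.364]
0.45 [0.178 0.015 0.532]
0.6 [0.288 0.024 0.685]
0.75 [0.42  0.035 0.82 ]
0.9 [0.57  0.048 0.934]
1.05 [0.735 0.062 1.023]
1.2 [0.912 0.077 1.087]
1.35 [1.096 0.092 1.124]
1.5 [1.284 0.108 1.133]
1.65 [1.471 0.123 1.113]
1.8 [1.653 0.139 1.066]
1.95 [1.825 0.153 0.992]
2.05 [1.934 0.162 0.928]
```

{"method": "jog_arm", "body": {
  "increments": [
    {"dx": 0.03,"dy": 0,"dz": 0.19,"ax": 0,"ay": 0,"az": 0,"gripper": -1},
    {"dx": 0.09,"dy": 0.01,"dz": 0.36,"ax": 0,"ay": 0,"az": 0,"gripper": -1},
    {"dx": 0.18,"dy": 0.015,"dz": 0.53,"ax": 0,"ay": 0,"az": 0,"gripper": -1},
    {"dx": 0.29,"dy": 0.025,"dz": 0.685,"ax": 0,"ay": 0,"az": 0,"gripper": -1},
    {"dx": 0.42,"dy": 0.035,"dz": 0.82,"ax": 0,"ay": 0,"az": 0,"gripper": -1}
  ]
}}

```text
time: 4.25
eef_pos: [0.517, 0.0547, 0.185]
tcp_rot: [0.678, 0.735, -0.008, -0.006]
contact_force: [-17.5, -5.5, 11.9]
opening: 0.145
finger_force: 39.3
```

{"method": "jog_arm", "body": {
  "increments": [
    {"dx": 0.15,"dy": 0.01,"dz": 0.115,"ax": 0,"ay": 0,"az": 0,"gripper": -1},
    {"dx": 0.315,"dy": 0.025,"dz": 0.2,"ax": 0,"ay": 0,"az": 0,"gripper": -1},
    {"dx": 0.49,"dy": 0.04,"dz": 0.265,"ax": 0,"ay": 0,"az": 0,"gripper": -1},
    {"dx": 0.675,"dy": 0.055,"dz": 0.305,"ax": 0,"ay": 0,"az": 0,"gripper": -1},
    {"dx": 0.865,"dy": 0.07,"dz": 0.315,"ax": 0,"ay": 0,"az": 0,"gripper": -1}
  ]
}}

```text
time: 4.75
eef_pos: [0.627, 0.0637, 0.2251]
tcp_rot: [0.679, 0.734, -0.0, 0.001]
contact_force: [-2.4, -1.2, 9.0]
opening: 0.145
finger_force: 42.2
```

{"method": "jog_arm", "body": {
  "increments": [
    {"dx": 0.185,"dy": 0.015,"dz": -0.02,"ax": 0,"ay": 0,"az": 0,"gripper": -1},
    {"dx": 0.37,"dy": 0.03,"dz": -0.065,"ax": 0,"ay": 0,"az": 0,"gripper": -1},
    {"dx": 0.54,"dy": 0.045,"dz": -0.14,"ax": 0,"ay": 0,"az": 0,"gripper": -1},
    {"dx": 0.65,"dy": 0.055,"dz": -0.205,"ax": 0,"ay": 0,"az": 0,"gripper": -1},
    {"dx": 0.65,"dy": 0.055,"dz": -0.205,"ax": 0,"ay": 0,"az": 0,"gripper": -1}
  ]
}}

```text
time: 5.25
eef_pos: [0.7062, 0.0703, 0.1981]
tcp_rot: [0.679, 0.734, 0.001, 0.002]
contact_force: [2.0, -1.0, 0.6]
opening: 0.144
finger_force: 42.1
```

```bash
python3 - <<'E'
from h import *
f,D,K,T=cam('scene'); cv2.imwrite('pics/s1.png',cv2.resize(f[100:300,220:460],(720,600))); s=get_state(); print(s['eef_pos'].round(4),s['opening'],s['contact_force'].round(1))
E
```

```text
[0.7056 0.0702 0.1985] 0.1455542851793131 [ 2.2 -0.2  1.9]
```

View pics/s1.png

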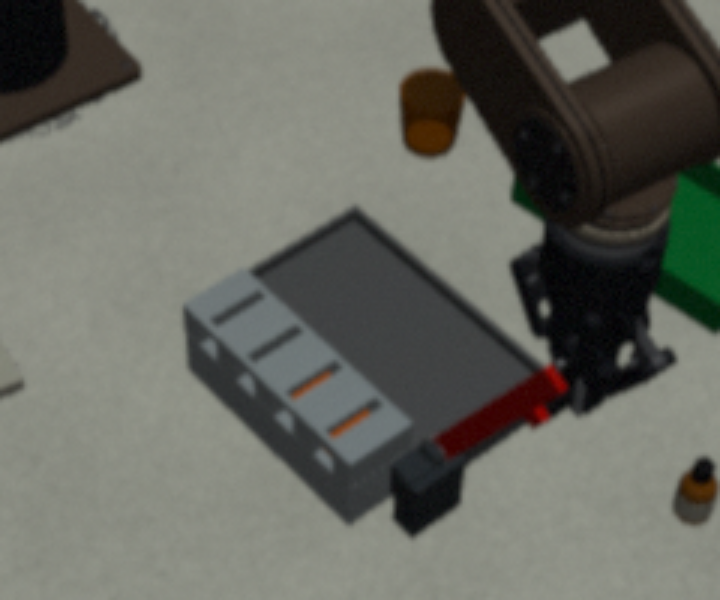

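The picture shows the bar (560,380 to 440,450) leaning past vertical towards +x, with the peg in the fingers. Now I'll release it, back off along +y, rise, and go to view the tray.

{"method": "jog_arm", "body": {
  "increments": [
    {"dx": 0,"dy": 0,"dz": 0,"ax": 0,"ay": 0,"az": 0,"gripper": 0},
    {"dx": 0,"dy": 0,"dz": 0,"ax": 0,"ay": 0,"az": 0,"gripper": 0},
    {"dx": 0,"dy": 0,"dz": 0,"ax": 0,"ay": 0,"az": 0,"gripper": 0},
    {"dx": 0,"dy": 0.25,"dz": 0,"ax": 0,"ay": 0,"az": 0,"gripper": 0},
    {"dx": 0,"dy": 0.5,"dz": 0,"ax": 0,"ay": 0,"az": 0,"gripper": 0},
    {"dx": 0,"dy": 0.5,"dz": 0.5,"ax": 0,"ay": 0,"az": 0,"gripper": 1},
    {"dx": 0,"dy": 0.5,"dz": 1,"ax": 0,"ay": 0,"az": 0,"gripper": 1},
    {"dx": 0,"dy": 0.5,"dz": 1,"ax": 0,"ay": 0,"az": 0,"gripper": 1}
  ]
}}

```text
time: 6.1
eef_pos: [0.7054, 0.1313, 0.3248]
tcp_rot: [0.679, 0.734, 0.003, 0.003]
contact_force: [0.7, 0.4, 1.3]
opening: 0.975
finger_force: 0.0
```

{"method": "jog_arm", "body": {
  "increments": [
    {"dx": -0.43,"dy": -0.87,"dz": 0,"ax": 0,"ay": 0,"az": -0.23,"gripper": 1},
    {"dx": -0.43,"dy": -0.87,"dz": 0,"ax": 0,"ay": 0,"az": -0.23,"gripper": 1},
    {"dx": -0.43,"dy": -0.87,"dz": 0,"ax": 0,"ay": 0,"az": -0.23,"gripper": 1},
    {"dx": -0.43,"dy": -0.87,"dz": 0,"ax": 0,"ay": 0,"az": -0.23,"gripper": 1}
  ]
}}

```text
time: 6.5
eef_pos: [0.6515, 0.0241, 0.3179]
tcp_rot: [0.801, 0.599, -0.0, -0.0]
contact_force: [-0.5, 0.1, 0.3]
opening: 0.999
finger_force: 0.0
```

{"method": "jog_arm", "body": {
  "increments": [
    {"dx": -0.43,"dy": -0.87,"dz": 0,"ax": 0,"ay": 0,"az": -0.23,"gripper": 1},
    {"dx": -0.43,"dy": -0.87,"dz": 0,"ax": 0,"ay": 0,"az": -0.23,"gripper": 1},
    {"dx": -0.43,"dy": -0.87,"dz": 0,"ax": 0,"ay": 0,"az": -0.23,"gripper": 1},
    {"dx": -0.43,"dy": -0.87,"dz": 0,"ax": 0,"ay": 0,"az": -0.23,"gripper": 1}
  ]
}}

```text
time: 6.9
eef_pos: [0.6006, -0.0793, 0.3176]
tcp_rot: [0.895, 0.446, 0.0, -0.0]
contact_force: [-0.1, 0.6, -0.3]
opening: 1.001
finger_force: 0.0
```

{"method": "jog_arm", "body": {
  "increments": [
    {"dx": -0.43,"dy": -0.87,"dz": 0,"ax": 0,"ay": 0,"az": -0.23,"gripper": 1},
    {"dx": -0.43,"dy": -0.87,"dz": 0,"ax": 0,"ay": 0,"az": -0.23,"gripper": 1},
    {"dx": -0.43,"dy": -0.87,"dz": 0,"ax": 0,"ay": 0,"az": -0.23,"gripper": 1},
    {"dx": -0.43,"dy": -0.87,"dz": 0,"ax": 0,"ay": 0,"az": -0.23,"gripper": 1}
  ]
}}

```text
time: 7.3
eef_pos: [0.5496, -0.1832, 0.3175]
tcp_rot: [0.96, 0.278, 0.0, -0.0]
contact_force: [0.3, 0.8, -0.1]
opening: 1.001
finger_force: 0.0
```

{"method": "jog_arm", "body": {
  "increments": [
    {"dx": -0.43,"dy": -0.87,"dz": 0,"ax": 0,"ay": 0,"az": -0.23,"gripper": 1},
    {"dx": -0.43,"dy": -0.87,"dz": 0,"ax": 0,"ay": 0,"az": -0.23,"gripper": 1},
    {"dx": -0.43,"dy": -0.87,"dz": 0,"ax": 0,"ay": 0,"az": -0.23,"gripper": 1},
    {"dx": -0.43,"dy": -0.87,"dz": 0,"ax": 0,"ay": 0,"az": -0.23,"gripper": 1}
  ]
}}

```text
time: 7.7
eef_pos: [0.4984, -0.2874, 0.3174]
tcp_rot: [0.995, 0.102, 0.0, -0.0]
contact_force: [0.4, 0.4, -0.4]
opening: 1.002
finger_force: 0.0
```

{"method": "jog_arm", "body": {
  "increments": [
    {"dx": -0.43,"dy": -0.87,"dz": 0,"ax": 0,"ay": 0,"az": -0.23,"gripper": 1},
    {"dx": -0.43,"dy": -0.87,"dz": 0,"ax": 0,"ay": 0,"az": -0.23,"gripper": 1},
    {"dx": -0.43,"dy": -0.87,"dz": 0,"ax": 0,"ay": 0,"az": -0.23,"gripper": 1},
    {"dx": -0.43,"dy": -0.87,"dz": 0,"ax": 0,"ay": 0,"az": -0.23,"gripper": 1},
    {"dx": -0.43,"dy": -0.87,"dz": 0,"ax": 0,"ay": 0,"az": -0.23,"gripper": 1}
  ]
}}

```text
time: 8.2
eef_pos: [0.4479, -0.3899, 0.3173]
tcp_rot: [0.997, -0.077, 0.0, -0.001]
contact_force: [-0.4, 0.2, 0.3]
opening: 1.002
finger_force: 0.0
```

```bash
cat > m2.py <<'E'
from meas import *
reg=(P[...,1]>-.6)&(P[...,1]<-.3)&(P[...,0]<.75)&(P[...,0]>.35)
rect('blue',(H>100)&(H<130)&(S>110)&(V>40)&reg)
rect('bluetop',(H>100)&(H<130)&(S>110)&(V>40)&reg&(Z>.034))
rect('brass',(H>10)&(H<30)&(S>90)&reg)
rect('tray',(abs(Z-.008)<.004)&(V<60)&reg,800)
E
python3 snap.py w3; python3 m2.py w3.npz; python3 - <<'E'
from h import *
for n in ['scene','side']:
    f,D,K,T=cam(n); np.savez(n+'1.npz',f=f,D=D,K=K,T=T)
E
python3 m2.py scene1.npz
```

```text
8.25 [ 0.4479 -0.3896  0.3174] [-0.89  0.07  1.72  0.    1.36  0.84] [-0.153 -0.988 -0.001] [-0.1  0.3 -0.8]
blue [332. 168.] 1893 c [ 480.  -411.1] size [30.2 95.5] ang 82.5 z5/50/95 [0.0366 0.0385 0.0399]
bluetop [331. 168.] 1847 c [ 481.3 -409.9] size [27.4 93.2] ang 82.5 z5/50/95 [0.037  0.0385 0.0399]
brass [337.  63.] 1635 c [ 570.9 -423.4] size [ 23.7 113.8] ang 78.0 z5/50/95 [0.024  0.0285 0.0303]
tray [333. 111.] 24617 c [ 516.7 -417.7] size [127.3 235. ] ang 83.5 z5/50/95 [0.0078 0.0092 0.0106]
blue [159. 304.] 448 c [ 463.8 -407.7] size [ 26.9 107.2] ang 79.3 z5/50/95 [0.0098 0.0377 0.0419]
bluetop [158. 303.] 367 c [ 474.7 -409.1] size [23.7 85.4] ang 79.1 z5/50/95 [0.0353 0.0384 0.0421]
brass [93. 69.] 73 c [ 393.4 -370.1] size [19.1 76.2] ang 55.9 z5/50/95 [0.5424 0.5539 0.5655]
brass [79. 72.] 87 c [ 396.6 -391.4] size [ 9.2 56.5] ang 48.5 z5/50/95 [0.5593 0.5719 0.5796]
brass [141.  90.] 83 c [ 463.3 -321.5] size [ 3.8 49.8] ang 41.0 z5/50/95 [0.5281 0.5458 0.5779]
brass [101. 123.] 107 c [ 481.6 -402.4] size [62.8 14.7] ang 16.2 z5/50/95 [0.5114 0.5495 0.5594]
brass [174. 351.] 497 c [ 581.7 -430.6] size [ 17.6 142.8] ang 79.1 z5/50/95 [0.0074 0.0267 0.0323]
tray [170. 338.] 5714 c [ 532.2 -419.2] size [129.2 280.7] ang 83.4 z5/50/95 [0.0054 0.0087 0.0114]
```

View pics/w3.png

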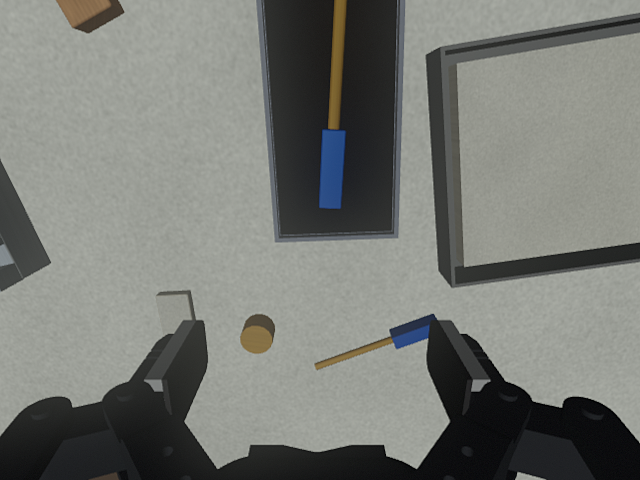

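The drift in the tray has its handle at (332,168), its rod junction at (333,129), and its rod running up out of frame. The decoy lies outside the tray at (400,340). Next I'll compute the grip pose.

```bash
cat > dr.py <<'E'
from meas import *
def axis(m,z):
    n,l,s,c=cv2.connectedComponentsWithStats(m.astype(np.uint8)); i=1+np.argmax(s[1:,4]); cnt=np.argwhere(l==i)[:,::-1]
    q=np.array([onplane(K,T,u,v,z)[:2] for u,v in cnt]); r=cv2.boxPoints(cv2.minAreaRect((q*1000).astype(np.float32))); 
    rr=cv2.minAreaRect((q*1000).astype(np.float32)); return np.array(rr[0])/1000,rr[1],q
reg=(P[...,2]<.1)&(P[...,1]>-.6)&(P[...,1]<-.3)&(P[...,0]>.35)
c,sz,q=axis((H>100)&(H<130)&(S>110)&(V>40)&reg,.038)
cb,szb,qb=axis((H>10)&(H<30)&(S>90)&reg,.026)
v=cv2.fitLine(q.astype(np.float32),2,0,.001,.001).ravel(); vb=cv2.fitLine(qb.astype(np.float32),2,0,.001,.001).ravel()
d=vb[:2]*np.sign(vb[0]); d0=v[:2]*np.sign(v[0])
print('handle',c,sz,np.degrees(np.arctan2(d0[1],d0[0])),'rod',cb,szb,np.degrees(np.arctan2(d[1],d[0])))
dd=cb-c; dd/=np.linalg.norm(dd); print('dir c-c',np.degrees(np.arctan2(dd[1],dd[0])))
t=(q-c)@dd; print('handle ends',np.percentile(t,[.5,99.5]),'grip',c+dd*(np.percentile(t,99.5)-.02))
E
python3 dr.py w3.npz
```

```text
handle [ 0.47481247 -0.40892508] (24.441043853759766, 80.29389953613281) -11.204832 rod [ 0.56985376 -0.42762946] (12.302563667297363, 113.44517517089844) -11.286623
dir c-c -11.133675032672086
handle ends [-0.03972105  0.03937971] grip [ 0.49382744 -0.41266727]
```

{"method": "jog_arm", "body": {
  "increments": [
    {"dx": 0.38,"dy": -0.19,"dz": -0.4,"ax": 0,"ay": 0,"az": -0.027,"gripper": 0},
    {"dx": 0.38,"dy": -0.19,"dz": -0.8,"ax": 0,"ay": 0,"az": -0.027,"gripper": 0},
    {"dx": 0.38,"dy": -0.19,"dz": -1,"ax": 0,"ay": 0,"az": -0.027,"gripper": 0}
  ]
}}

```text
time: 8.65
eef_pos: [0.4935, -0.4129, 0.1953]
tcp_rot: [0.995, -0.099, -0.0, -0.0]
contact_force: [-0.2, 0.8, -0.7]
opening: 0.522
finger_force: 0.0
```

{"method": "jog_arm", "body": {
  "increments": [
    {"dx": 0,"dy": 0,"dz": -0.4,"ax": 0,"ay": 0,"az": 0,"gripper": 0},
    {"dx": 0,"dy": 0,"dz": -0.8,"ax": 0,"ay": 0,"az": 0,"gripper": 0},
    {"dx": 0,"dy": 0,"dz": -0.8,"ax": 0,"ay": 0,"az": 0,"gripper": 0},
    {"dx": 0,"dy": 0,"dz": -0.8,"ax": 0,"ay": 0,"az": 0,"gripper": 0}
  ]
}}

```text
time: 9.05
eef_pos: [0.4924, -0.4132, 0.1015]
tcp_rot: [0.995, -0.099, -0.001, -0.001]
contact_force: [-0.0, -0.6, 1.5]
opening: 0.5
finger_force: 0.0
```

```bash
python3 snap.py w4;  python3 dr.py w4.npz
```

```text
9.1 [ 0.4935 -0.4147  0.1041] [-0.86  0.38  1.76  0.    1.    0.91] [-0.198 -0.98   0.002] [0.9 0.2 0.9]
handle [ 0.47852191 -0.4096181 ] (24.137462615966797, 87.67754364013672) -11.1826315 rod [ 0.56653204 -0.42702991] (12.062064170837402, 108.64250946044922) -11.232462
dir c-c -11.190808911292795
handle ends [-0.04315248  0.04279304] grip [ 0.50088157 -0.41404171]
```

{"method": "jog_arm", "body": {
  "increments": [
    {"dx": 0,"dy": 0,"dz": -0.3,"ax": 0,"ay": 0,"az": 0,"gripper": 0},
    {"dx": 0,"dy": 0,"dz": -0.54,"ax": 0,"ay": 0,"az": 0,"gripper": 0},
    {"dx": 0,"dy": 0,"dz": -0.54,"ax": 0,"ay": 0,"az": 0,"gripper": 0},
    {"dx": 0,"dy": 0,"dz": -0.54,"ax": 0,"ay": 0,"az": 0,"gripper": -1},
    {"dx": 0,"dy": 0,"dz": -0.54,"ax": 0,"ay": 0,"az": 0,"gripper": -1},
    {"dx": 0,"dy": 0,"dz": -0.54,"ax": 0,"ay": 0,"az": 0,"gripper": -1},
    {"dx": 0,"dy": 0,"dz": -0.54,"ax": 0,"ay": 0,"az": 0,"gripper": -1}
  ],
  "force": 80
}}

```text
time: 9.8
eef_pos: [0.4938, -0.4161, 0.0407]
tcp_rot: [0.995, -0.1, 0.002, 0.002]
contact_force: [0.0, 0.7, 6.8]
opening: 0.264
finger_force: 80.8
```

{"method": "jog_arm", "body": {
  "increments": [
    {"dx": 0,"dy": 0,"dz": 0.25,"ax": 0,"ay": 0,"az": 0,"gripper": -1},
    {"dx": 0,"dy": 0,"dz": 0.6,"ax": 0,"ay": 0,"az": 0,"gripper": -1},
    {"dx": 0,"dy": 0,"dz": 1,"ax": 0,"ay": 0,"az": 0,"gripper": -1},
    {"dx": 0,"dy": 0,"dz": 1,"ax": 0,"ay": 0,"az": 0,"gripper": -1}
  ]
}}

```text
time: 10.2
eef_pos: [0.4954, -0.4181, 0.167]
tcp_rot: [0.995, -0.1, 0.006, 0.006]
contact_force: [-0.3, -1.3, -0.7]
opening: 0.265
finger_force: 80.0
```

{"method": "jog_arm", "body": {
  "increments": [
    {"dx": 0.05,"dy": 0.15,"dz": 0.1,"ax": 0,"ay": 0,"az": 0.09,"gripper": -1},
    {"dx": 0.1,"dy": 0.3,"dz": 0.2,"ax": 0,"ay": 0,"az": 0.18,"gripper": -1},
    {"dx": 0.15,"dy": 0.45,"dz": 0.3,"ax": 0,"ay": 0,"az": 0.27,"gripper": -1},
    {"dx": 0.2,"dy": 0.6,"dz": 0.3,"ax": 0,"ay": 0,"az": 0.36,"gripper": -1},
    {"dx": 0.23,"dy": 0.73,"dz": 0.3,"ax": 0,"ay": 0,"az": 0.45,"gripper": -1},
    {"dx": 0.23,"dy": 0.73,"dz": 0.3,"ax": 0,"ay": 0,"az": 0.54,"gripper": -1},
    {"dx": 0.23,"dy": 0.73,"dz": 0.3,"ax": 0,"ay": 0,"az": 0.59,"gripper": -1},
    {"dx": 0.23,"dy": 0.73,"dz": 0.3,"ax": 0,"ay": 0,"az": 0.59,"gripper": -1}
  ]
}}

```text
time: 11.0
eef_pos: [0.5194, -0.3263, 0.1925]
tcp_rot: [0.935, 0.355, -0.0, -0.0]
contact_force: [-0.4, 0.3, -1.9]
opening: 0.259
finger_force: 79.9
```

{"method": "jog_arm", "body": {
  "increments": [
    {"dx": 0.05,"dy": 0.15,"dz": 0,"ax": 0,"ay": 0,"az": 0.09,"gripper": -1},
    {"dx": 0.1,"dy": 0.3,"dz": 0,"ax": 0,"ay": 0,"az": 0.18,"gripper": -1},
    {"dx": 0.15,"dy": 0.45,"dz": 0,"ax": 0,"ay": 0,"az": 0.27,"gripper": -1},
    {"dx": 0.2,"dy": 0.6,"dz": 0,"ax": 0,"ay": 0,"az": 0.36,"gripper": -1},
    {"dx": 0.23,"dy": 0.73,"dz": 0,"ax": 0,"ay": 0,"az": 0.45,"gripper": -1},
    {"dx": 0.23,"dy": 0.73,"dz": 0,"ax": 0,"ay": 0,"az": 0.54,"gripper": -1},
    {"dx": 0.23,"dy": 0.73,"dz": 0,"ax": 0,"ay": 0,"az": 0.59,"gripper": -1},
    {"dx": 0.23,"dy": 0.73,"dz": 0,"ax": 0,"ay": 0,"az": 0.59,"gripper": -1}
  ]
}}

```text
time: 11.8
eef_pos: [0.547, -0.2389, 0.1926]
tcp_rot: [0.678, 0.735, -0.0, -0.0]
contact_force: [0.5, 0.9, -1.8]
opening: 0.265
finger_force: 79.9
```

```bash
python3 snap.py w5; cat > rod.py <<'E'
from meas import *
# rod axis in 3D from the point cloud: brass pixels, split along the length
m=(H>10)&(H<30)&(S>90)&(D<.6)&(Z>.03)
n,l,s,c=cv2.connectedComponentsWithStats(m.astype(np.uint8)); i=1+np.argmax(s[1:,4]); m=l==i
q=P[m]; cen=np.median(q,0); w,V_=np.linalg.eigh(np.cov(q.T)); d=V_[:,2]*np.sign(V_[1,2]); t=(q-cen)@d
print(c[i],s[i,4],'dir',d.round(4),'yaw',np.degrees(np.arctan2(d[1],d[0])).round(2),'pitch',np.degrees(np.arcsin(d[2])).round(2),'len',np.percentile(t,[.5,99.5]).round(4))
th=np.radians(4.8); C=np.array([.5083,-.0224]); bx=np.array([np.cos(th),np.sin(th)]); by=np.array([-bx[1],bx[0]])
e=np.percentile(t,99.7)
for k in np.linspace(np.percentile(t,1),e,5):
    a=q[abs(t-k)<.006]; mid=np.median(a,0); print('s',round(k-e,3),'world',mid.round(4),'ztop',np.percentile(a[:,2],97).round(4),'block xy',((mid[:2]-C)@bx).round(4),((mid[:2]-C)@by).round(4))
E
python3 rod.py w5.npz
```

```text
11.85 [ 0.547  -0.2391  0.1926] [-0.58  0.18  1.83 -0.    1.14 -0.66] [ 0.997  0.079 -0.   ] [ 0.7 -0.5 -2.2]
[318.26044301 139.39122079] 9887 dir [-0.0737  0.9973  0.0022] yaw 94.23 pitch 0.13 len [-0.0549  0.0384]
s -0.093 world [ 0.5456 -0.215   0.1803] ztop 0.1818 block xy 0.021 -0.1951
s -0.07 world [ 0.544  -0.1942  0.1802] ztop 0.1818 block xy 0.0212 -0.1742
s -0.046 world [ 0.5423 -0.171   0.1801] ztop 0.1817 block xy 0.0214 -0.1509
s -0.023 world [ 0.5405 -0.1478  0.1799] ztop 0.1816 block xy 0.0216 -0.1276
s 0.0 world [ 0.5391 -0.1276  0.1798] ztop 0.1815 block xy 0.0219 -0.1074
```

View pics/w5.png

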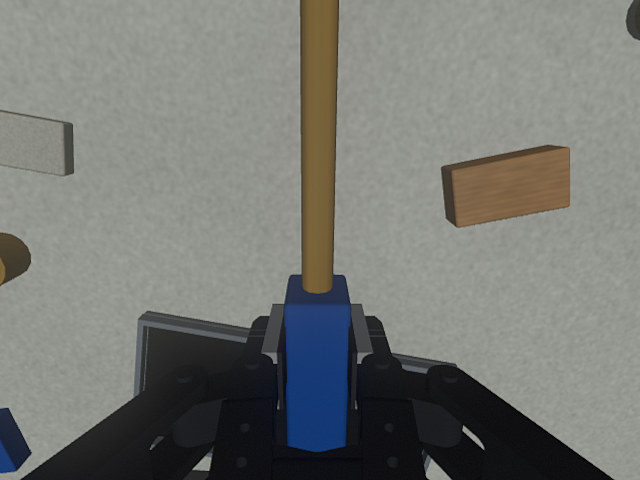

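The rod (320,0 to 318,290) is level and straight ahead of the handle. Now I'll correct yaw and x slightly and lower it to bore height.

{"method": "jog_arm", "body": {
  "increments": [
    {"dx": 0.018,"dy": 0,"dz": -0.35,"ax": 0,"ay": 0,"az": 0.006,"gripper": -1},
    {"dx": 0.018,"dy": 0,"dz": -0.7,"ax": 0,"ay": 0,"az": 0.006,"gripper": -1},
    {"dx": 0.018,"dy": 0,"dz": -0.96,"ax": 0,"ay": 0,"az": 0.006,"gripper": -1},
    {"dx": 0.018,"dy": 0,"dz": -0.96,"ax": 0,"ay": 0,"az": 0.006,"gripper": -1},
    {"dx": 0.018,"dy": 0,"dz": -0.96,"ax": 0,"ay": 0,"az": 0.006,"gripper": -1}
  ]
}}

```text
time: 12.35
eef_pos: [0.5493, -0.2393, 0.0776]
tcp_rot: [0.675, 0.738, -0.0, -0.0]
contact_force: [0.6, 0.3, -1.5]
opening: 0.264
finger_force: 79.7
```

```bash
python3 snap.py w6; python3 rod.py w6.npz; python3 - <<'E'
from h import *
f,D,K,T=cam('side'); cv2.imwrite('pics/sd1.png',cv2.resize(f[180:330,220:420],(800,600)))
E
```

```text
12.4 [ 0.5504 -0.24    0.0794] [-0.58  0.33  1.88 -0.    0.93 -0.67] [0.996 0.09  0.002] [-0.1 -0.3 -1.3]
[318.27311306 139.41578256] 9897 dir [-0.0826  0.9966 -0.    ] yaw 94.74 pitch -0.0 len [-0.0548  0.0385]
s -0.093 world [ 0.5476 -0.2154  0.0654] ztop 0.0668 block xy 0.023 -0.1956
s -0.07 world [ 0.5458 -0.1945  0.0652] ztop 0.0668 block xy 0.023 -0.1747
s -0.046 world [ 0.5439 -0.1713  0.0652] ztop 0.0668 block xy 0.023 -0.1514
s -0.023 world [ 0.5419 -0.1482  0.0651] ztop 0.0668 block xy 0.023 -0.1282
s 0.0 world [ 0.5403 -0.1281  0.0648] ztop 0.0667 block xy 0.0231 -0.108
```

View pics/w6.png

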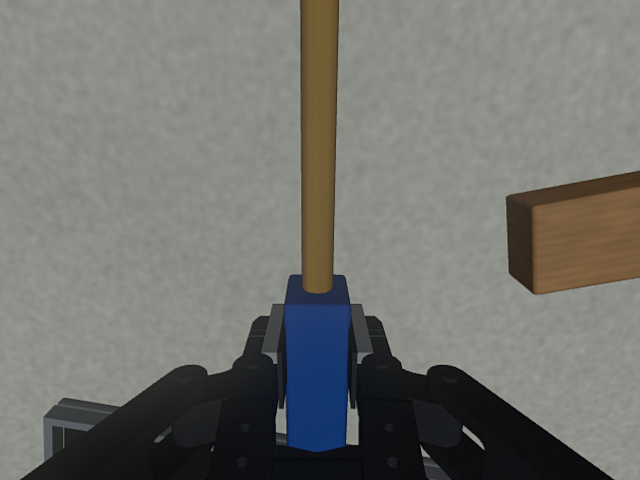

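The rod is lined up on bore 2: block x 0.023, axis z≈0.061, yaw 94.7°. Now I'll advance along the bore.

{"method": "jog_arm", "body": {
  "increments": [
    {"dx": -0.01,"dy": 0.12,"dz": 0,"ax": 0,"ay": 0,"az": 0,"gripper": -1},
    {"dx": -0.02,"dy": 0.24,"dz": 0,"ax": 0,"ay": 0,"az": 0,"gripper": -1},
    {"dx": -0.028,"dy": 0.33,"dz": 0,"ax": 0,"ay": 0,"az": 0,"gripper": -1},
    {"dx": -0.035,"dy": 0.42,"dz": 0,"ax": 0,"ay": 0,"az": 0,"gripper": -1},
    {"dx": -0.042,"dy": 0.5,"dz": 0,"ax": 0,"ay": 0,"az": 0,"gripper": -1}
  ]
}}

```text
time: 12.95
eef_pos: [0.5459, -0.1809, 0.0798]
tcp_rot: [0.673, 0.74, -0.001, 0.005]
contact_force: [0.8, -9.6, -0.4]
opening: 0.258
finger_force: 80.0
```

{"method": "jog_arm", "body": {
  "increments": [
    {"dx": -0.007,"dy": 0.08,"dz": 0,"ax": 0,"ay": 0,"az": 0,"gripper": -1},
    {"dx": -0.014,"dy": 0.16,"dz": 0,"ax": 0,"ay": 0,"az": 0,"gripper": -1},
    {"dx": -0.021,"dy": 0.24,"dz": 0,"ax": 0,"ay": 0,"az": 0,"gripper": -1},
    {"dx": -0.028,"dy": 0.33,"dz": 0,"ax": 0,"ay": 0,"az": 0,"gripper": -1},
    {"dx": -0.028,"dy": 0.34,"dz": 0,"ax": 0,"ay": 0,"az": 0,"gripper": -1},
    {"dx": -0.028,"dy": 0.34,"dz": 0,"ax": 0,"ay": 0,"az": 0,"gripper": -1}
  ]
}}

```text
time: 13.55
eef_pos: [0.5407, -0.1373, 0.0773]
tcp_rot: [0.674, 0.739, -0.0, -0.0]
contact_force: [-0.1, -0.7, -2.2]
opening: 0.262
finger_force: 79.9
```

```bash
python3 snap.py w7; python3 - <<'E'
from h import *
f,D,K,T=cam('side'); cv2.imwrite('pics/sd2.png',cv2.resize(f[170:290,220:380],(800,600)))
E
```

```text
13.6 [ 0.5408 -0.1378  0.0774] [-0.43  0.25  1.98 -0.    0.91 -0.52] [ 0.996  0.092 -0.   ] [-0.5 -0.2 -2.4]
```

View pics/w7.png

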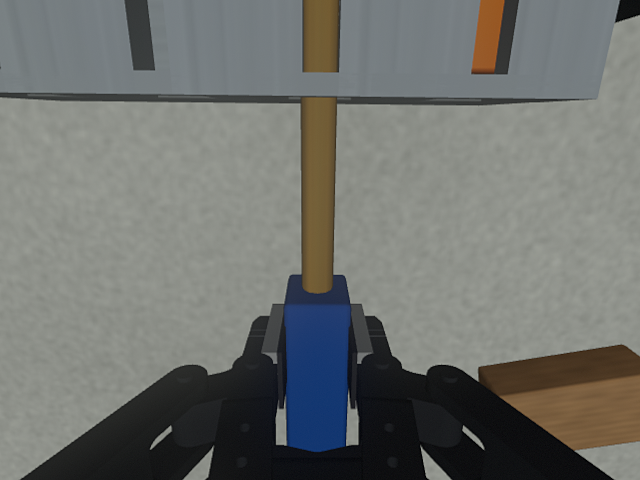

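The rod passes through bore 2 and slot 2 is filled by the rod alone; the insert in slot 3 is still at (490,35). Now I'll retract, shift 46 mm, check, and push bore 3.

{"method": "jog_arm", "body": {
  "increments": [
    {"dx": 0.02,"dy": -0.3,"dz": 0,"ax": 0,"ay": 0,"az": 0,"gripper": -1},
    {"dx": 0.05,"dy": -0.6,"dz": 0,"ax": 0,"ay": 0,"az": 0,"gripper": -1},
    {"dx": 0.07,"dy": -0.84,"dz": 0,"ax": 0,"ay": 0,"az": 0,"gripper": -1},
    {"dx": 0.07,"dy": -0.84,"dz": 0,"ax": 0,"ay": 0,"az": 0,"gripper": -1}
  ]
}}

```text
time: 14.05
eef_pos: [0.55, -0.2434, 0.0782]
tcp_rot: [0.676, 0.737, -0.0, 0.002]
contact_force: [0.8, -0.3, -1.3]
opening: 0.263
finger_force: 79.8
```

{"method": "jog_arm", "body": {
  "increments": [
    {"dx": 0.2,"dy": 0.016,"dz": 0,"ax": 0,"ay": 0,"az": 0,"gripper": -1},
    {"dx": 0.38,"dy": 0.03,"dz": 0,"ax": 0,"ay": 0,"az": 0,"gripper": -1},
    {"dx": 0.38,"dy": 0.03,"dz": 0,"ax": 0,"ay": 0,"az": 0,"gripper": -1},
    {"dx": 0.38,"dy": 0.03,"dz": 0,"ax": 0,"ay": 0,"az": 0,"gripper": -1}
  ]
}}

```text
time: 14.45
eef_pos: [0.5947, -0.235, 0.0771]
tcp_rot: [0.674, 0.739, -0.0, -0.001]
contact_force: [0.0, 0.3, -2.4]
opening: 0.266
finger_force: 79.8
```

```bash
python3 snap.py w8; python3 rod.py w8.npz
```

```text
14.5 [ 0.5942 -0.2349  0.0769] [-0.54  0.41  1.78 -0.    0.96 -0.63] [ 0.996  0.092 -0.002] [-0.1  0.2 -2.9]
[318.25922556 139.38600748] 9891 dir [-0.0852  0.9964  0.0013] yaw 94.89 pitch 0.08 len [-0.055   0.0384]
s -0.093 world [ 0.5928 -0.2111  0.0648] ztop 0.0664 block xy 0.0684 -0.1951
s -0.07 world [ 0.591  -0.1903  0.0647] ztop 0.0663 block xy 0.0684 -0.1742
s -0.046 world [ 0.5891 -0.167   0.0647] ztop 0.0664 block xy 0.0684 -0.1509
s -0.023 world [ 0.5871 -0.1439  0.0645] ztop 0.0661 block xy 0.0683 -0.1277
s 0.0 world [ 0.5855 -0.1238  0.0644] ztop 0.0662 block xy 0.0684 -0.1075
```

Aligned on bore 3 (block x 0.0684). Push.

{"method": "jog_arm", "body": {
  "increments": [
    {"dx": -0.01,"dy": 0.12,"dz": 0,"ax": 0,"ay": 0,"az": 0,"gripper": -1},
    {"dx": -0.02,"dy": 0.24,"dz": 0,"ax": 0,"ay": 0,"az": 0,"gripper": -1},
    {"dx": -0.028,"dy": 0.33,"dz": 0,"ax": 0,"ay": 0,"az": 0,"gripper": -1},
    {"dx": -0.035,"dy": 0.42,"dz": 0,"ax": 0,"ay": 0,"az": 0,"gripper": -1},
    {"dx": -0.042,"dy": 0.5,"dz": 0,"ax": 0,"ay": 0,"az": 0,"gripper": -1}
  ]
}}

```text
time: 15.0
eef_pos: [0.5909, -0.1777, 0.0792]
tcp_rot: [0.673, 0.74, -0.002, 0.004]
contact_force: [0.1, -10.0, -1.9]
opening: 0.265
finger_force: 79.9
```

{"method": "jog_arm", "body": {
  "increments": [
    {"dx": -0.007,"dy": 0.08,"dz": 0,"ax": 0,"ay": 0,"az": 0,"gripper": -1},
    {"dx": -0.014,"dy": 0.16,"dz": 0,"ax": 0,"ay": 0,"az": 0,"gripper": -1},
    {"dx": -0.021,"dy": 0.24,"dz": 0,"ax": 0,"ay": 0,"az": 0,"gripper": -1},
    {"dx": -0.028,"dy": 0.33,"dz": 0,"ax": 0,"ay": 0,"az": 0,"gripper": -1},
    {"dx": -0.028,"dy": 0.34,"dz": 0,"ax": 0,"ay": 0,"az": 0,"gripper": -1},
    {"dx": -0.028,"dy": 0.34,"dz": 0,"ax": 0,"ay": 0,"az": 0,"gripper": -1}
  ]
}}

```text
time: 15.6
eef_pos: [0.5863, -0.1337, 0.0773]
tcp_rot: [0.674, 0.739, -0.0, -0.0]
contact_force: [0.2, -0.0, -2.5]
opening: 0.262
finger_force: 79.9
```

```bash
cat > ins.py <<'E'
from h import *
th=np.radians(4.8); C=np.array([.5083,-.0224]); bx=np.array([np.cos(th),np.sin(th)]); by=np.array([-bx[1],bx[0]])
for n in ['scene','side']:
    f,D,K,T=cam(n); P=cloud(K,T,D); h=cv2.cvtColor(f,cv2.COLOR_BGR2HSV).astype(int); H,S,V=[h[...,i] for i in range(3)]
    m=(H>4)&(H<20)&(S>130)&(V>70)&(P[...,0]>.35)&(P[...,0]<.75)&(P[...,1]>-.06)&(P[...,1]<.5)&(P[...,2]<.15)
    N,l,s,c=cv2.connectedComponentsWithStats(m.astype(np.uint8))
    for i in range(1,N):
        if s[i,4]>=12:
            q=P[l==i]; top=q[q[:,2]>np.percentile(q[:,2],95)-.006]; r=cv2.minAreaRect((top[:,:2]*1000).astype(np.float32)); cc=np.array(r[0])/1000-C
            print(n,c[i].round(),s[i,4],'w',np.round(r[0],1),np.round(r[1],1),round(r[2],1),'z',top[:,2].mean().round(3),'block',(cc@bx).round(3),(cc@by).round(3))
E
python3 ins.py; python3 snap.py w9
```

```text
scene [346. 218.] 148 w [527.1  42.9] [21.7 40.6] 3.1 z 0.065 block 0.024 0.063
scene [359. 230.] 150 w [572.4  45.9] [21.7 39.9] 2.7 z 0.065 block 0.07 0.063
side [332. 217.] 65 w [571.1  47.2] [17.4 37.9] 8.6 z 0.066 block 0.068 0.064
side [314. 219.] 92 w [525.7  46.8] [19.7 36.4] 3.7 z 0.066 block 0.023 0.068
15.75 [ 0.5866 -0.1348  0.0775] [-0.39  0.33  1.87 -0.    0.93 -0.49] [0.996 0.091 0.   ] [-0.4  0.2 -1.7]
```

Both inserts lie on the catch shelf, at block (0.024,0.063) and (0.069,0.063), top z 0.065. Now I'll retract and take the drift back to its tray.

{"method": "jog_arm", "body": {
  "increments": [
    {"dx": 0.02,"dy": -0.3,"dz": 0,"ax": 0,"ay": 0,"az": 0,"gripper": -1},
    {"dx": 0.05,"dy": -0.6,"dz": 0,"ax": 0,"ay": 0,"az": 0,"gripper": -1},
    {"dx": 0.07,"dy": -0.9,"dz": 0,"ax": 0,"ay": 0,"az": 0,"gripper": -1},
    {"dx": 0.07,"dy": -0.9,"dz": 0,"ax": 0,"ay": 0,"az": 0,"gripper": -1}
  ]
}}

```text
time: 16.15
eef_pos: [0.5955, -0.2478, 0.0783]
tcp_rot: [0.676, 0.737, -0.0, 0.002]
contact_force: [0.0, 0.2, -2.0]
opening: 0.26
finger_force: 79.8
```

{"method": "jog_arm", "body": {
  "increments": [
    {"dx": 0,"dy": 0,"dz": 0.35,"ax": 0,"ay": 0,"az": 0,"gripper": -1},
    {"dx": 0,"dy": 0,"dz": 0.7,"ax": 0,"ay": 0,"az": 0,"gripper": -1},
    {"dx": 0,"dy": 0,"dz": 1,"ax": 0,"ay": 0,"az": 0,"gripper": -1},
    {"dx": 0,"dy": 0,"dz": 1,"ax": 0,"ay": 0,"az": 0,"gripper": -1}
  ]
}}

```text
time: 16.55
eef_pos: [0.5981, -0.2444, 0.2053]
tcp_rot: [0.674, 0.739, 0.001, 0.007]
contact_force: [0.3, -0.1, -1.7]
opening: 0.264
finger_force: 79.9
```

{"method": "jog_arm", "body": {
  "increments": [
    {"dx": -0.08,"dy": -0.13,"dz": 0,"ax": 0,"ay": 0,"az": -0.09,"gripper": -1},
    {"dx": -0.16,"dy": -0.26,"dz": 0,"ax": 0,"ay": 0,"az": -0.18,"gripper": -1},
    {"dx": -0.24,"dy": -0.39,"dz": 0,"ax": 0,"ay": 0,"az": -0.27,"gripper": -1},
    {"dx": -0.32,"dy": -0.52,"dz": 0,"ax": 0,"ay": 0,"az": -0.36,"gripper": -1},
    {"dx": -0.4,"dy": -0.65,"dz": 0,"ax": 0,"ay": 0,"az": -0.45,"gripper": -1},
    {"dx": -0.44,"dy": -0.7,"dz": 0,"ax": 0,"ay": 0,"az": -0.54,"gripper": -1},
    {"dx": -0.44,"dy": -0.7,"dz": 0,"ax": 0,"ay": 0,"az": -0.57,"gripper": -1},
    {"dx": -0.44,"dy": -0.7,"dz": 0,"ax": 0,"ay": 0,"az": -0.57,"gripper": -1}
  ]
}}

```text
time: 17.35
eef_pos: [0.5413, -0.3263, 0.1957]
tcp_rot: [0.927, 0.374, -0.001, -0.001]
contact_force: [0.2, 0.2, -2.5]
opening: 0.261
finger_force: 79.8
```

{"method": "jog_arm", "body": {
  "increments": [
    {"dx": -0.08,"dy": -0.13,"dz": 0,"ax": 0,"ay": 0,"az": -0.09,"gripper": -1},
    {"dx": -0.16,"dy": -0.26,"dz": 0,"ax": 0,"ay": 0,"az": -0.18,"gripper": -1},
    {"dx": -0.24,"dy": -0.39,"dz": 0,"ax": 0,"ay": 0,"az": -0.27,"gripper": -1},
    {"dx": -0.32,"dy": -0.52,"dz": 0,"ax": 0,"ay": 0,"az": -0.36,"gripper": -1},
    {"dx": -0.4,"dy": -0.65,"dz": 0,"ax": 0,"ay": 0,"az": -0.45,"gripper": -1},
    {"dx": -0.44,"dy": -0.7,"dz": 0,"ax": 0,"ay": 0,"az": -0.54,"gripper": -1},
    {"dx": -0.44,"dy": -0.7,"dz": 0,"ax": 0,"ay": 0,"az": -0.57,"gripper": -1},
    {"dx": -0.44,"dy": -0.7,"dz": 0,"ax": 0,"ay": 0,"az": -0.57,"gripper": -1}
  ]
}}

```text
time: 18.15
eef_pos: [0.489, -0.4103, 0.1964]
tcp_rot: [0.998, -0.064, -0.001, -0.001]
contact_force: [-0.7, 0.6, -2.7]
opening: 0.264
finger_force: 79.8
```

```bash
python3 snap.py w10; python3 rod.py w10.npz | head -1; cat > m3.py <<'E'
from meas import *
reg=(P[...,1]>-.6)&(P[...,1]<-.3)&(P[...,0]<.75)&(P[...,0]>.35)
rect('tray',(abs(Z-.008)<.004)&(V<60)&reg,800)
E
python3 m3.py w10.npz
```

```text
18.2 [ 0.4891 -0.4102  0.1966] [-0.86  0.26  1.72  0.    1.16  0.84] [-0.126 -0.992 -0.001] [-0.7  0.9 -2. ]
[318.00574545 139.48271497] 10269 dir [-0.9911  0.1334  0.0015] yaw 172.33 pitch 0.09 len [-0.0386  0.0548]
tray [278. 127.] 12205 c [ 534.7 -382.7] size [ 40.5 231.1] ang 82.5 z5/50/95 [0.0079 0.0091 0.0104]
tray [371. 147.] 20451 c [ 517.4 -454.2] size [ 54.7 247.4] ang 83.4 z5/50/95 [0.008  0.0092 0.0104]
```

{"method": "jog_arm", "body": {
  "increments": [
    {"dx": 0,"dy": -0.03,"dz": -0.35,"ax": 0,"ay": 0,"az": 0,"gripper": -1},
    {"dx": 0,"dy": -0.03,"dz": -0.7,"ax": 0,"ay": 0,"az": 0,"gripper": -1},
    {"dx": 0,"dy": -0.03,"dz": -0.95,"ax": 0,"ay": 0,"az": 0,"gripper": -1},
    {"dx": 0,"dy": -0.03,"dz": -1,"ax": 0,"ay": 0,"az": 0,"gripper": -1},
    {"dx": 0,"dy": -0.03,"dz": -1,"ax": 0,"ay": 0,"az": 0,"gripper": -1}
  ]
}}

```text
time: 18.7
eef_pos: [0.489, -0.4133, 0.0762]
tcp_rot: [0.998, -0.063, -0.001, -0.001]
contact_force: [0.1, 0.0, -1.5]
opening: 0.262
finger_force: 79.8
```

{"method": "jog_arm", "body": {
  "increments": [
    {"dx": 0,"dy": 0,"dz": -0.15,"ax": 0,"ay": 0,"az": 0,"gripper": -1},
    {"dx": 0,"dy": 0,"dz": -0.23,"ax": 0,"ay": 0,"az": 0,"gripper": -1},
    {"dx": 0,"dy": 0,"dz": -0.28,"ax": 0,"ay": 0,"az": 0,"gripper": -1},
    {"dx": 0,"dy": 0,"dz": -0.28,"ax": 0,"ay": 0,"az": 0,"gripper": -1},
    {"dx": 0,"dy": 0,"dz": -0.28,"ax": 0,"ay": 0,"az": 0,"gripper": -1}
  ]
}}

```text
time: 19.2
eef_pos: [0.4894, -0.4144, 0.0442]
tcp_rot: [0.998, -0.064, 0.0, 0.0]
contact_force: [1.1, 0.1, -2.3]
opening: 0.265
finger_force: 79.8
```

{"method": "jog_arm", "body": {
  "increments": [
    {"dx": 0,"dy": 0,"dz": -0.02,"ax": 0,"ay": 0,"az": 0,"gripper": -1},
    {"dx": 0,"dy": 0,"dz": -0.025,"ax": 0,"ay": 0,"az": 0,"gripper": -1},
    {"dx": 0,"dy": 0,"dz": -0.025,"ax": 0,"ay": 0,"az": 0,"gripper": 0},
    {"dx": 0,"dy": 0,"dz": -0.025,"ax": 0,"ay": 0,"az": 0,"gripper": 0},
    {"dx": 0,"dy": 0,"dz": -0.025,"ax": 0,"ay": 0,"az": 0,"gripper": 0},
    {"dx": 0,"dy": 0,"dz": 0.2,"ax": 0,"ay": 0,"az": 0,"gripper": 0},
    {"dx": 0,"dy": 0,"dz": 0.6,"ax": 0,"ay": 0,"az": 0,"gripper": 0},
    {"dx": 0,"dy": 0,"dz": 1,"ax": 0,"ay": 0,"az": 0,"gripper": 0},
    {"dx": 0,"dy": 0,"dz": 1,"ax": 0,"ay": 0,"az": 0,"gripper": 0}
  ]
}}

```text
time: 20.1
eef_pos: [0.4928, -0.4181, 0.174]
tcp_rot: [0.998, -0.064, 0.006, 0.006]
contact_force: [1.3, -0.1, 1.4]
opening: 0.499
finger_force: 0.0
```

{"method": "jog_arm", "body": {
  "increments": [
    {"dx": 0,"dy": 0,"dz": 1,"ax": 0,"ay": 0,"az": 0,"gripper": 0},
    {"dx": 0,"dy": 0,"dz": 1,"ax": 0,"ay": 0,"az": 0,"gripper": 0},
    {"dx": 0,"dy": 0,"dz": 1,"ax": 0,"ay": 0,"az": 0,"gripper": 0},
    {"dx": 0,"dy": 0,"dz": 1,"ax": 0,"ay": 0,"az": 0,"gripper": 0}
  ]
}}

```text
time: 20.5
eef_pos: [0.4907, -0.4158, 0.2898]
tcp_rot: [0.998, -0.064, 0.004, 0.004]
contact_force: [0.4, -0.0, 0.6]
opening: 0.496
finger_force: 0.0
```

```bash
python3 snap.py w11; python3 m2.py w11.npz; python3 ins.py
```

```text
20.55 [ 0.4899 -0.4149  0.2862] [-0.86  0.19  1.64  0.    1.31  0.84] [-0.128 -0.992  0.003] [ 0.4 -0.5 -0.6]
blue [314. 224.] 1926 c [ 501.  -416.6] size [ 24.8 142.6] ang 82.3 z5/50/95 [0.0341 0.0384 0.0398]
bluetop [313. 225.] 1831 c [ 501.1 -416.2] size [ 23.3 142.6] ang 82.0 z5/50/95 [0.0372 0.0385 0.0398]
brass [315. 104.] 2079 c [ 580.8 -427.3] size [ 12.6 144.1] ang 81.9 z5/50/95 [0.024  0.0284 0.0302]
tray [313. 130.] 31114 c [ 536.7 -419.9] size [127.2 275.2] ang 83.3 z5/50/95 [0.0078 0.0092 0.0105]
scene [346. 218.] 146 w [526.9  41.6] [21.7 40.9] 8.9 z 0.065 block 0.024 0.062
scene [359. 230.] 152 w [572.1  45.7] [22.7 40.9] 4.3 z 0.065 block 0.069 0.062
```

The drift lies flat in the tray (handle top z 0.0385, rod top 0.029). Next, the inserts.

{"method": "jog_arm", "body": {
  "increments": [
    {"dx": 0.17,"dy": 0.95,"dz": 0,"ax": 0,"ay": 0,"az": 0.285,"gripper": 0},
    {"dx": 0.17,"dy": 0.95,"dz": 0,"ax": 0,"ay": 0,"az": 0.285,"gripper": 0},
    {"dx": 0.17,"dy": 0.95,"dz": 0,"ax": 0,"ay": 0,"az": 0.285,"gripper": 0},
    {"dx": 0.17,"dy": 0.95,"dz": 0,"ax": 0,"ay": 0,"az": 0.285,"gripper": 0}
  ]
}}

```text
time: 21.05
eef_pos: [0.5094, -0.2973, 0.2809]
tcp_rot: [0.987, 0.161, -0.002, -0.002]
contact_force: [-0.5, 0.2, 0.4]
opening: 0.495
finger_force: 0.0
```

{"method": "jog_arm", "body": {
  "increments": [
    {"dx": 0.17,"dy": 0.95,"dz": 0,"ax": 0,"ay": 0,"az": 0.285,"gripper": 0},
    {"dx": 0.17,"dy": 0.95,"dz": 0,"ax": 0,"ay": 0,"az": 0.285,"gripper": 0},
    {"dx": 0.17,"dy": 0.95,"dz": 0,"ax": 0,"ay": 0,"az": 0.285,"gripper": 0},
    {"dx": 0.17,"dy": 0.95,"dz": 0,"ax": 0,"ay": 0,"az": 0.285,"gripper": 0}
  ]
}}

```text
time: 21.45
eef_pos: [0.5299, -0.1849, 0.2821]
tcp_rot: [0.927, 0.374, -0.001, -0.001]
contact_force: [0.2, -0.9, -0.6]
opening: 0.497
finger_force: 0.0
```

{"method": "jog_arm", "body": {
  "increments": [
    {"dx": 0.17,"dy": 0.95,"dz": 0,"ax": 0,"ay": 0,"az": 0.285,"gripper": 0},
    {"dx": 0.17,"dy": 0.95,"dz": 0,"ax": 0,"ay": 0,"az": 0.285,"gripper": 0},
    {"dx": 0.17,"dy": 0.95,"dz": 0,"ax": 0,"ay": 0,"az": 0.285,"gripper": 0},
    {"dx": 0.17,"dy": 0.95,"dz": 0,"ax": 0,"ay": 0,"az": 0.285,"gripper": 0}
  ]
}}

```text
time: 21.85
eef_pos: [0.5506, -0.0718, 0.2826]
tcp_rot: [0.822, 0.57, -0.001, -0.001]
contact_force: [0.8, -0.8, -0.8]
opening: 0.503
finger_force: 0.0
```

{"method": "jog_arm", "body": {
  "increments": [
    {"dx": 0.17,"dy": 0.5,"dz": 0,"ax": 0,"ay": 0,"az": 0.285,"gripper": 0},
    {"dx": 0.17,"dy": 0.5,"dz": 0,"ax": 0,"ay": 0,"az": 0.285,"gripper": 0},
    {"dx": 0.17,"dy": 0.5,"dz": 0,"ax": 0,"ay": 0,"az": 0.285,"gripper": 0},
    {"dx": 0.17,"dy": 0.5,"dz": 0,"ax": 0,"ay": 0,"az": 0.285,"gripper": 0}
  ]
}}

```text
time: 22.25
eef_pos: [0.5711, -0.014, 0.2829]
tcp_rot: [0.676, 0.737, -0.001, -0.0]
contact_force: [0.3, -0.6, -0.1]
opening: 0.497
finger_force: 0.0
```

```bash
python3 snap.py w12; cat > m4.py <<'E'
from meas import *
reg=(P[...,1]>-.03)&(P[...,1]<.5)&(P[...,0]<.75)&(P[...,0]>.35)&(Z<.15)
rect('ora',(H>4)&(H<22)&(S>120)&reg&(Z>.06)&(V>60))
rect('red',((H<4)|(H>174))&(S>140)&reg)
rect('basket',(H>50)&(H<85)&(S>120)&reg&(Z>.03),300)
rect('basketfloor',(H>50)&(H<85)&(S>120)&reg&(Z<.012),300)
E
python3 m4.py w12.npz; python3 m4.py scene1.npz;python3 m4.py side1.npz
```

```text
22.3 [ 0.571  -0.0141  0.283 ] [-0.2   0.04  1.81 -0.    1.3  -0.28] [ 0.997  0.083 -0.001] [-0.5 -1.4  0.4]
ora [269. 141.] 1144 c [525.6  43.1] size [19.9 39.3] ang 4.5 z5/50/95 [0.0631 0.0645 0.0658]
ora [324. 141.] 1122 c [572.3  47. ] size [19.3 39.4] ang 4.7 z5/50/95 [0.0632 0.0645 0.0658]
red [425. 181.] 816 c [644.2  28.6] size [47.   6.8] ang 4.5 z5/50/95 [0.0778 0.1178 0.1474]
red [376. 245.] 170 c [633.7  48.5] size [ 45.6 101.1] ang 45.8 z5/50/95 [0.0726 0.1126 0.1458]
basket [440. 174.] 528 c [506.9 353.9] size [241.2 134.3] ang 11.7 z5/50/95 [0.0306 0.035  0.0395]
basketfloor [441. 169.] 2207 c [494.  371.3] size [205.4 104.1] ang 11.6 z5/50/95 [0.     0.0044 0.0094]
red [369. 205.] 198 c [653.3  26.1] size [60.7  9.6] ang 5.0 z5/50/95 [0.0797 0.1129 0.1467]
```

View pics/w12.png

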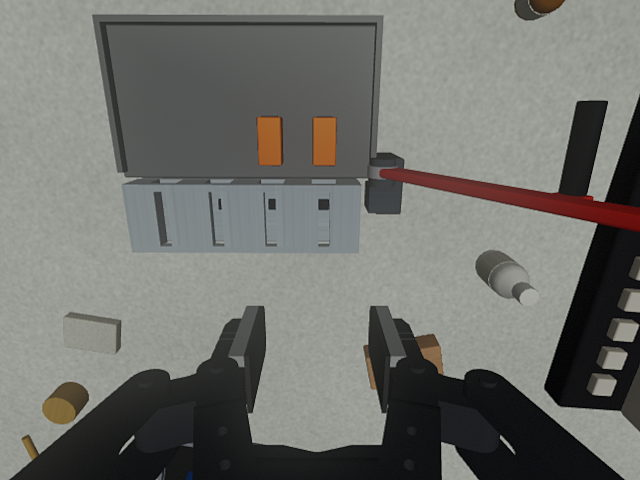

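The picture shows the inserts on the shelf at (269,141) and (324,141), four empty slots, and the bar standing open on its own at the right. Now I'll pick insert 3.

{"method": "jog_arm", "body": {
  "increments": [
    {"dx": 0.01,"dy": 0.51,"dz": -0.3,"ax": 0,"ay": 0,"az": 0,"gripper": -0.25},
    {"dx": 0.01,"dy": 0.51,"dz": -0.7,"ax": 0,"ay": 0,"az": 0,"gripper": -0.25},
    {"dx": 0.01,"dy": 0.51,"dz": -1,"ax": 0,"ay": 0,"az": 0,"gripper": -0.25},
    {"dx": 0.01,"dy": 0.51,"dz": -1,"ax": 0,"ay": 0,"az": 0,"gripper": -0.25},
    {"dx": 0.01,"dy": 0.51,"dz": -1,"ax": 0,"ay": 0,"az": 0,"gripper": -0.25}
  ]
}}

```text
time: 22.8
eef_pos: [0.572, 0.0477, 0.1637]
tcp_rot: [0.676, 0.737, -0.001, -0.001]
contact_force: [0.6, -0.0, 0.7]
opening: 0.373
finger_force: 0.0
```

{"method": "jog_arm", "body": {
  "increments": [
    {"dx": 0,"dy": 0,"dz": -0.3,"ax": 0,"ay": 0,"az": 0,"gripper": -0.25},
    {"dx": 0,"dy": 0,"dz": -0.55,"ax": 0,"ay": 0,"az": 0,"gripper": -0.25},
    {"dx": 0,"dy": 0,"dz": -0.55,"ax": 0,"ay": 0,"az": 0,"gripper": -0.25},
    {"dx": 0,"dy": 0,"dz": -0.55,"ax": 0,"ay": 0,"az": 0,"gripper": -0.25}
  ]
}}

```text
time: 23.2
eef_pos: [0.574, 0.048, 0.1008]
tcp_rot: [0.675, 0.738, 0.001, 0.002]
contact_force: [0.2, 0.1, -0.4]
opening: 0.373
finger_force: 0.0
```

{"method": "jog_arm", "body": {
  "increments": [
    {"dx": -0.01,"dy": 0,"dz": -0.2,"ax": 0,"ay": 0,"az": 0,"gripper": -0.25},
    {"dx": -0.01,"dy": 0,"dz": -0.2,"ax": 0,"ay": 0,"az": 0,"gripper": -0.25},
    {"dx": -0.01,"dy": 0,"dz": -0.2,"ax": 0,"ay": 0,"az": 0,"gripper": -1},
    {"dx": -0.01,"dy": 0,"dz": -0.2,"ax": 0,"ay": 0,"az": 0,"gripper": -1},
    {"dx": -0.01,"dy": 0,"dz": -0.2,"ax": 0,"ay": 0,"az": 0,"gripper": -1},
    {"dx": -0.01,"dy": 0,"dz": -0.2,"ax": 0,"ay": 0,"az": 0,"gripper": -1}
  ],
  "force": 40
}}

```text
time: 23.8
eef_pos: [0.5726, 0.0487, 0.0764]
tcp_rot: [0.674, 0.739, 0.001, 0.002]
contact_force: [-0.5, -0.3, 6.3]
opening: 0.22
finger_force: 42.2
```

{"method": "jog_arm", "body": {
  "increments": [
    {"dx": 0,"dy": 0,"dz": 0.3,"ax": 0,"ay": 0,"az": 0,"gripper": -1},
    {"dx": 0,"dy": 0,"dz": 0.65,"ax": 0,"ay": 0,"az": 0,"gripper": -1},
    {"dx": 0,"dy": 0,"dz": 1,"ax": 0,"ay": 0,"az": 0,"gripper": -1},
    {"dx": 0,"dy": 0,"dz": 1,"ax": 0,"ay": 0,"az": 0,"gripper": -1}
  ]
}}

```text
time: 24.2
eef_pos: [0.575, 0.0487, 0.2021]
tcp_rot: [0.674, 0.739, 0.004, 0.006]
contact_force: [1.4, 0.0, 0.5]
opening: 0.219
finger_force: 41.4
```

{"method": "jog_arm", "body": {
  "increments": [
    {"dx": -0.06,"dy": 0.3,"dz": 0,"ax": 0,"ay": 0,"az": 0,"gripper": -1},
    {"dx": -0.06,"dy": 0.6,"dz": 0,"ax": 0,"ay": 0,"az": 0,"gripper": -1},
    {"dx": -0.06,"dy": 0.9,"dz": 0,"ax": 0,"ay": 0,"az": 0,"gripper": -1},
    {"dx": -0.06,"dy": 0.9,"dz": 0,"ax": 0,"ay": 0,"az": 0,"gripper": -1}
  ]
}}

```text
time: 24.6
eef_pos: [0.5629, 0.1603, 0.1935]
tcp_rot: [0.673, 0.74, 0.0, -0.001]
contact_force: [0.5, 0.1, -0.4]
opening: 0.22
finger_force: 41.4
```

{"method": "jog_arm", "body": {
  "increments": [
    {"dx": -0.06,"dy": 0.3,"dz": 0,"ax": 0,"ay": 0,"az": 0,"gripper": -1},
    {"dx": -0.06,"dy": 0.6,"dz": 0,"ax": 0,"ay": 0,"az": 0,"gripper": -1},
    {"dx": -0.06,"dy": 0.9,"dz": 0,"ax": 0,"ay": 0,"az": 0,"gripper": -1},
    {"dx": -0.06,"dy": 0.9,"dz": 0,"ax": 0,"ay": 0,"az": 0,"gripper": -1}
  ]
}}

```text
time: 25.0
eef_pos: [0.5559, 0.2677, 0.1935]
tcp_rot: [0.673, 0.74, 0.0, -0.0]
contact_force: [-0.5, -0.7, 0.5]
opening: 0.224
finger_force: 41.4
```

{"method": "jog_arm", "body": {
  "increments": [
    {"dx": -0.06,"dy": 0.3,"dz": 0,"ax": 0,"ay": 0,"az": 0.07,"gripper": -1},
    {"dx": -0.06,"dy": 0.6,"dz": 0,"ax": 0,"ay": 0,"az": 0.07,"gripper": -1},
    {"dx": -0.06,"dy": 0.8,"dz": 0,"ax": 0,"ay": 0,"az": 0.07,"gripper": -1},
    {"dx": -0.06,"dy": 0.8,"dz": 0,"ax": 0,"ay": 0,"az": 0.07,"gripper": -1}
  ]
}}

```text
time: 25.4
eef_pos: [0.549, 0.3623, 0.1934]
tcp_rot: [0.631, 0.775, -0.0, -0.0]
contact_force: [0.6, -0.2, -0.4]
opening: 0.222
finger_force: 41.3
```

```bash
python3 snap.py w13; python3 m4.py w13.npz
```

```text
25.45 [0.5491 0.3609 0.1932] [ 0.43  0.3   1.68 -0.    1.16  0.22] [ 0.979  0.202 -0.001] [ 0.5 -0.9 -1.1]
basket [259. 139.] 1685 c [497.5 419.6] size [200.1   4.1] ang 11.0 z5/50/95 [0.0353 0.0366 0.0377]
basket [407. 233.] 1967 c [613.  374.7] size [133.   35.3] ang 87.3 z5/50/95 [0.0354 0.0366 0.0377]
basket [135. 245.] 2247 c [441.3 309. ] size [ 91.3 175.4] ang 58.1 z5/50/95 [0.0354 0.0366 0.0377]
basketfloor [263. 212.] 36922 c [506.7 355.7] size [213.2 120.9] ang 11.0 z5/50/95 [0.0034 0.0046 0.0058]
```

View pics/w13.png

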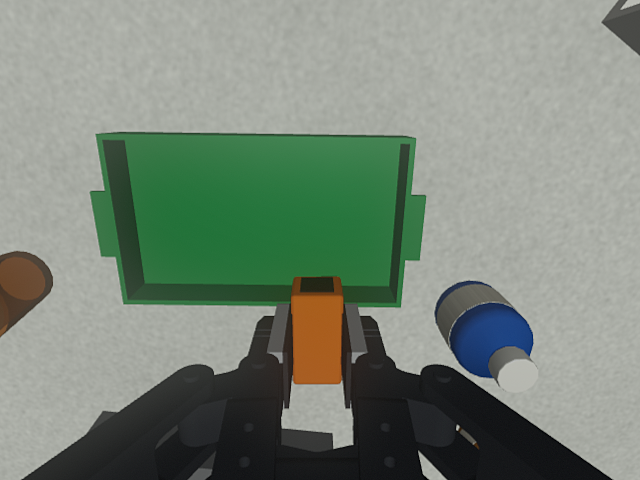

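The picture shows the basket floor at (263,212) and the insert held at (317,330). The basket centre is (0.507,0.356), yaw 11°, and the spot below the gripper is clear, so I'll lower and release.

{"method": "jog_arm", "body": {
  "increments": [
    {"dx": 0,"dy": 0,"dz": -0.35,"ax": 0,"ay": 0,"az": 0,"gripper": -1},
    {"dx": 0,"dy": 0,"dz": -0.7,"ax": 0,"ay": 0,"az": 0,"gripper": -1},
    {"dx": 0,"dy": 0,"dz": -1,"ax": 0,"ay": 0,"az": 0,"gripper": -1},
    {"dx": 0,"dy": 0,"dz": -1,"ax": 0,"ay": 0,"az": 0,"gripper": -1},
    {"dx": 0,"dy": 0,"dz": -1,"ax": 0,"ay": 0,"az": 0,"gripper": -1}
  ]
}}

```text
time: 25.95
eef_pos: [0.5495, 0.3595, 0.0737]
tcp_rot: [0.633, 0.774, -0.001, -0.0]
contact_force: [-0.0, -0.2, -0.9]
opening: 0.222
finger_force: 41.4
```

{"method": "jog_arm", "body": {
  "increments": [
    {"dx": 0,"dy": 0,"dz": -0.2,"ax": 0,"ay": 0,"az": 0,"gripper": -1},
    {"dx": 0,"dy": 0,"dz": -0.27,"ax": 0,"ay": 0,"az": 0,"gripper": -1},
    {"dx": 0,"dy": 0,"dz": -0.28,"ax": 0,"ay": 0,"az": 0,"gripper": -1},
    {"dx": 0,"dy": 0,"dz": -0.28,"ax": 0,"ay": 0,"az": 0,"gripper": -0.25},
    {"dx": 0,"dy": 0,"dz": -0.28,"ax": 0,"ay": 0,"az": 0,"gripper": -0.25},
    {"dx": 0,"dy": 0,"dz": -0.28,"ax": 0,"ay": 0,"az": 0,"gripper": -0.25},
    {"dx": 0,"dy": 0,"dz": 0.1,"ax": 0,"ay": 0,"az": 0,"gripper": -0.25},
    {"dx": 0,"dy": 0,"dz": 0.5,"ax": 0,"ay": 0,"az": 0,"gripper": -0.25},
    {"dx": 0,"dy": 0,"dz": 0.9,"ax": 0,"ay": 0,"az": 0,"gripper": -0.25},
    {"dx": 0,"dy": 0,"dz": 0.9,"ax": 0,"ay": 0,"az": 0,"gripper": -0.25}
  ]
}}

```text
time: 26.95
eef_pos: [0.5538, 0.3632, 0.193]
tcp_rot: [0.632, 0.775, 0.008, 0.004]
contact_force: [0.1, -0.2, 1.5]
opening: 0.374
finger_force: 0.0
```

```bash
python3 ins.py; python3 -c "
from h import *
print(get_state()['eef_pos'])"
```

```text
scene [452. 180.] 104 w [550.4 357.1] [19.4 38.1] 13.9 z 0.025 block 0.074 0.375
scene [346. 218.] 142 w [526.9  42.6] [23.6 41. ] 2.2 z 0.065 block 0.024 0.063
side [308. 152.] 70 w [550.8 356.3] [19.2 46.8] 11.0 z 0.027 block 0.074 0.374
side [314. 219.] 90 w [525.5  45.5] [19.6 38.3] 4.7 z 0.066 block 0.023 0.066
[0.55040008 0.36153231 0.1850327 ]
```

Insert 3 lies flat in the basket (top z 0.025). Next is insert 2.

{"method": "jog_arm", "body": {
  "increments": [
    {"dx": -0.065,"dy": -0.4,"dz": 0.05,"ax": 0,"ay": 0,"az": -0.07,"gripper": -0.25},
    {"dx": -0.065,"dy": -0.885,"dz": 0.05,"ax": 0,"ay": 0,"az": -0.07,"gripper": -0.25},
    {"dx": -0.065,"dy": -0.885,"dz": 0.05,"ax": 0,"ay": 0,"az": -0.07,"gripper": -0.25},
    {"dx": -0.065,"dy": -0.885,"dz": 0.05,"ax": 0,"ay": 0,"az": -0.07,"gripper": -0.25}
  ]
}}

```text
time: 27.45
eef_pos: [0.5407, 0.2532, 0.186]
tcp_rot: [0.675, 0.738, -0.001, -0.001]
contact_force: [-1.2, 0.0, -0.4]
opening: 0.378
finger_force: 0.0
```

{"method": "jog_arm", "body": {
  "increments": [
    {"dx": -0.065,"dy": -0.4,"dz": 0,"ax": 0,"ay": 0,"az": 0,"gripper": -0.25},
    {"dx": -0.065,"dy": -0.885,"dz": 0,"ax": 0,"ay": 0,"az": 0,"gripper": -0.25},
    {"dx": -0.065,"dy": -0.885,"dz": 0,"ax": 0,"ay": 0,"az": 0,"gripper": -0.25},
    {"dx": -0.065,"dy": -0.885,"dz": 0,"ax": 0,"ay": 0,"az": 0,"gripper": -0.25}
  ]
}}

```text
time: 27.85
eef_pos: [0.5337, 0.1483, 0.1872]
tcp_rot: [0.675, 0.738, -0.0, -0.001]
contact_force: [0.3, -0.3, 0.8]
opening: 0.378
finger_force: 0.0
```

{"method": "jog_arm", "body": {
  "increments": [
    {"dx": -0.065,"dy": -0.4,"dz": 0,"ax": 0,"ay": 0,"az": 0,"gripper": -0.25},
    {"dx": -0.065,"dy": -0.885,"dz": 0,"ax": 0,"ay": 0,"az": 0,"gripper": -0.25},
    {"dx": -0.065,"dy": -0.885,"dz": 0,"ax": 0,"ay": 0,"az": 0,"gripper": -0.25},
    {"dx": -0.065,"dy": -0.885,"dz": 0,"ax": 0,"ay": 0,"az": 0,"gripper": -0.25},
    {"dx": -0.065,"dy": -0.885,"dz": 0,"ax": 0,"ay": 0,"az": 0,"gripper": -0.25},
    {"dx": -0.065,"dy": -0.885,"dz": 0,"ax": 0,"ay": 0,"az": 0,"gripper": -0.25}
  ]
}}

```text
time: 28.45
eef_pos: [0.526, 0.0442, 0.1877]
tcp_rot: [0.673, 0.739, 0.0, -0.0]
contact_force: [-0.0, 0.7, -0.3]
opening: 0.379
finger_force: 0.0
```

```bash
python3 snap.py w14; python3 m4.py w14.npz
```

```text
28.5 [0.5259 0.044  0.1877] [-0.11  0.03  2.    0.    1.11 -0.2 ] [ 0.996  0.094 -0.   ] [0.2 1.2 0.9]
ora [316. 246.] 1721 c [525.7  43.9] size [19.7 39.5] ang 4.7 z5/50/95 [0.0632 0.0645 0.0656]
red [547. 322.] 4200 c [651.9  29.7] size [63.5  7.9] ang 5.4 z5/50/95 [0.0786 0.1204 0.1472]
```

{"method": "jog_arm", "body": {
  "increments": [
    {"dx": 0,"dy": 0,"dz": -0.3,"ax": 0,"ay": 0,"az": 0,"gripper": -0.25},
    {"dx": 0,"dy": 0,"dz": -0.6,"ax": 0,"ay": 0,"az": 0,"gripper": -0.25},
    {"dx": 0,"dy": 0,"dz": -0.85,"ax": 0,"ay": 0,"az": 0,"gripper": -0.25},
    {"dx": 0,"dy": 0,"dz": -0.95,"ax": 0,"ay": 0,"az": 0,"gripper": -0.25},
    {"dx": 0,"dy": 0,"dz": -0.95,"ax": 0,"ay": 0,"az": 0,"gripper": -0.25},
    {"dx": 0,"dy": 0,"dz": -0.95,"ax": 0,"ay": 0,"az": 0,"gripper": -1},
    {"dx": 0,"dy": 0,"dz": -0.95,"ax": 0,"ay": 0,"az": 0,"gripper": -1},
    {"dx": 0,"dy": 0,"dz": -0.95,"ax": 0,"ay": 0,"az": 0,"gripper": -1},
    {"dx": 0,"dy": 0,"dz": -0.95,"ax": 0,"ay": 0,"az": 0,"gripper": -1}
  ]
}}

```text
time: 29.4
eef_pos: [0.5266, 0.0422, 0.0751]
tcp_rot: [0.674, 0.739, 0.001, 0.001]
contact_force: [0.8, -0.6, 1.4]
opening: 0.22
finger_force: 42.3
```

{"method": "jog_arm", "body": {
  "increments": [
    {"dx": 0,"dy": 0,"dz": 0.3,"ax": 0,"ay": 0,"az": 0,"gripper": -1},
    {"dx": 0,"dy": 0,"dz": 0.65,"ax": 0,"ay": 0,"az": 0,"gripper": -1},
    {"dx": 0,"dy": 0,"dz": 1,"ax": 0,"ay": 0,"az": 0,"gripper": -1},
    {"dx": 0,"dy": 0,"dz": 1,"ax": 0,"ay": 0,"az": 0,"gripper": -1}
  ]
}}

```text
time: 29.8
eef_pos: [0.5301, 0.0419, 0.2021]
tcp_rot: [0.674, 0.739, 0.004, 0.006]
contact_force: [0.8, -0.2, 0.1]
opening: 0.221
finger_force: 42.1
```

{"method": "jog_arm", "body": {
  "increments": [
    {"dx": -0.08,"dy": 0.3,"dz": 0,"ax": 0,"ay": 0,"az": 0,"gripper": -1},
    {"dx": -0.12,"dy": 0.6,"dz": 0,"ax": 0,"ay": 0,"az": 0,"gripper": -1},
    {"dx": -0.18,"dy": 0.85,"dz": 0,"ax": 0,"ay": 0,"az": 0,"gripper": -1},
    {"dx": -0.18,"dy": 0.85,"dz": 0,"ax": 0,"ay": 0,"az": 0,"gripper": -1}
  ]
}}

```text
time: 30.2
eef_pos: [0.5031, 0.1469, 0.1936]
tcp_rot: [0.673, 0.74, 0.0, -0.001]
contact_force: [-0.6, -0.3, -0.4]
opening: 0.217
finger_force: 42.1
```

{"method": "jog_arm", "body": {
  "increments": [
    {"dx": -0.08,"dy": 0.3,"dz": 0,"ax": 0,"ay": 0,"az": 0,"gripper": -1},
    {"dx": -0.12,"dy": 0.6,"dz": 0,"ax": 0,"ay": 0,"az": 0,"gripper": -1},
    {"dx": -0.18,"dy": 0.85,"dz": 0,"ax": 0,"ay": 0,"az": 0,"gripper": -1},
    {"dx": -0.18,"dy": 0.85,"dz": 0,"ax": 0,"ay": 0,"az": 0,"gripper": -1}
  ]
}}

```text
time: 30.6
eef_pos: [0.482, 0.2483, 0.1937]
tcp_rot: [0.673, 0.74, 0.0, -0.0]
contact_force: [0.1, 0.8, -0.8]
opening: 0.218
finger_force: 42.1
```

{"method": "jog_arm", "body": {
  "increments": [
    {"dx": -0.08,"dy": 0.3,"dz": 0,"ax": 0,"ay": 0,"az": 0.07,"gripper": -1},
    {"dx": -0.12,"dy": 0.6,"dz": 0,"ax": 0,"ay": 0,"az": 0.07,"gripper": -1},
    {"dx": -0.18,"dy": 0.84,"dz": 0,"ax": 0,"ay": 0,"az": 0.07,"gripper": -1},
    {"dx": -0.18,"dy": 0.84,"dz": 0,"ax": 0,"ay": 0,"az": 0.07,"gripper": -1},
    {"dx": -0.18,"dy": 0.84,"dz": 0,"ax": 0,"ay": 0,"az": 0.07,"gripper": -1}
  ]
}}

```text
time: 31.1
eef_pos: [0.4614, 0.3464, 0.1935]
tcp_rot: [0.632, 0.775, -0.0, 0.0]
contact_force: [0.8, -0.3, -0.8]
opening: 0.22
finger_force: 42.1
```

```bash
python3 snap.py w15; python3 m4.py w15.npz; python3 ins.py
```

```text
31.15 [0.4615 0.346  0.1936] [ 0.47  0.13  1.88 -0.    1.13  0.27] [ 0.98  0.2  -0.  ] [ 0.3 -1.  -0.2]
basket [463. 211.] 4836 c [520.8 360.2] size [214.8 129.7] ang 11.0 z5/50/95 [0.0321 0.0364 0.0376]
basket [230. 231.] 1710 c [402.5 330.7] size [ 32.  124.9] ang 24.5 z5/50/95 [0.0354 0.0366 0.0377]
basketfloor [374. 214.] 35194 c [507.5 355.9] size [213.1 120.9] ang 10.8 z5/50/95 [0.0035 0.0046 0.0059]
scene [452. 179.] 106 w [550.8 356.9] [20.1 40. ] 11.1 z 0.024 block 0.074 0.374
side [308. 152.] 69 w [550.6 357.1] [18.4 42.1] 14.8 z 0.027 block 0.074 0.375
```

{"method": "jog_arm", "body": {
  "increments": [
    {"dx": 0,"dy": 0,"dz": -0.35,"ax": 0,"ay": 0,"az": 0,"gripper": -1},
    {"dx": 0,"dy": 0,"dz": -0.7,"ax": 0,"ay": 0,"az": 0,"gripper": -1},
    {"dx": 0,"dy": 0,"dz": -1,"ax": 0,"ay": 0,"az": 0,"gripper": -1},
    {"dx": 0,"dy": 0,"dz": -1,"ax": 0,"ay": 0,"az": 0,"gripper": -1},
    {"dx": 0,"dy": 0,"dz": -1,"ax": 0,"ay": 0,"az": 0,"gripper": -1}
  ]
}}

```text
time: 31.75
eef_pos: [0.4614, 0.3463, 0.0741]
tcp_rot: [0.633, 0.774, -0.0, -0.0]
contact_force: [-0.0, 0.5, 0.3]
opening: 0.217
finger_force: 42.1
```

{"method": "jog_arm", "body": {
  "increments": [
    {"dx": 0,"dy": 0,"dz": -0.2,"ax": 0,"ay": 0,"az": 0,"gripper": -1},
    {"dx": 0,"dy": 0,"dz": -0.28,"ax": 0,"ay": 0,"az": 0,"gripper": -1},
    {"dx": 0,"dy": 0,"dz": -0.29,"ax": 0,"ay": 0,"az": 0,"gripper": -1},
    {"dx": 0,"dy": 0,"dz": -0.29,"ax": 0,"ay": 0,"az": 0,"gripper": -0.25},
    {"dx": 0,"dy": 0,"dz": -0.29,"ax": 0,"ay": 0,"az": 0,"gripper": -0.25},
    {"dx": 0,"dy": 0,"dz": -0.29,"ax": 0,"ay": 0,"az": 0,"gripper": -0.25},
    {"dx": 0,"dy": 0,"dz": 0.1,"ax": 0,"ay": 0,"az": 0,"gripper": -0.25},
    {"dx": 0,"dy": 0,"dz": 0.5,"ax": 0,"ay": 0,"az": 0,"gripper": -0.25},
    {"dx": 0,"dy": 0,"dz": 0.9,"ax": 0,"ay": 0,"az": 0,"gripper": -0.25},
    {"dx": 0,"dy": 0,"dz": 0.9,"ax": 0,"ay": 0,"az": 0,"gripper": -0.25}
  ]
}}

```text
time: 32.75
eef_pos: [0.4655, 0.3496, 0.1918]
tcp_rot: [0.632, 0.775, 0.008, 0.004]
contact_force: [0.5, 0.0, 0.3]
opening: 0.381
finger_force: 0.0
```

```bash
python3 ins.py; python3 - <<'E'
from h import *
print(get_state()['eef_pos'])
f,D,K,T=cam('scene'); np.savez('scene2.npz',f=f,D=D,K=K,T=T); cv2.imwrite('pics/s2.png',f)
E
python3 m2.py scene2.npz|grep -v '\. *[0-9]*\.\] [0-9]* c.*0\.5[0-9]*\]'; cat > m5.py <<'E'
from meas import *
reg=(P[...,0]>.55)&(P[...,0]<.85)&(P[...,1]>0)&(P[...,1]<.13)
rect('red',((H<5)|(H>174))&(S>130)&reg&(Z<.3),15)
rect('peg',(V<45)&(Z>.1)&(Z<.25)&reg,15)
E
python3 m5.py scene2.npz
```

```text
scene [425. 161.] 95 w [464.1 344.4] [21.1 42. ] 17.7 z 0.026 block -0.013 0.369
scene [452. 180.] 104 w [551.5 355.8] [18.9 43.8] 12.1 z 0.026 block 0.075 0.373
side [308. 152.] 69 w [551.  357.5] [19.3 44.6] 10.9 z 0.027 block 0.074 0.375
side [277. 156.] 69 w [460.9 346.5] [18.7 38.2] 17.3 z 0.028 block -0.016 0.372
[0.46209576 0.34773595 0.18459272]
blue [157. 303.] 440 c [ 459.2 -410. ] size [ 26.8 106.4] ang 81.9 z5/50/95 [0.0096 0.0375 0.0417]
bluetop [156. 302.] 366 c [ 469.2 -411.6] size [23.8 84.4] ang 81.9 z5/50/95 [0.0347 0.0381 0.042 ]
brass [174. 349.] 495 c [ 578.1 -427.3] size [ 18.6 141.9] ang 82.7 z5/50/95 [0.0072 0.027  0.0317]
tray [170. 338.] 5781 c [ 532.5 -419.1] size [129.9 280.6] ang 83.5 z5/50/95 [0.0054 0.0088 0.0115]
red [389. 238.] 478 c [653.9  51.8] size [ 80.8 153.3] ang 57.7 z5/50/95 [0.08   0.1737 0.2313]
peg [412. 232.] 86 c [713.7  59.2] size [ 9.5 55.1] ang 8.8 z5/50/95 [0.183  0.1869 0.1913]
```

Both inserts are flat in the basket (tops 0.026), the drift is flat in the tray, and the bar is open with its peg near (0.711,0.063,0.182). Now I'll approach the peg from the +y side.

{"method": "jog_arm", "body": {
  "increments": [
    {"dx": 0.2,"dy": -0.2,"dz": 0.2,"ax": 0,"ay": 0,"az": -0.07,"gripper": 0},
    {"dx": 0.5,"dy": -0.4,"dz": 0.2,"ax": 0,"ay": 0,"az": -0.07,"gripper": 0},
    {"dx": 0.69,"dy": -0.57,"dz": 0.2,"ax": 0,"ay": 0,"az": -0.07,"gripper": 0},
    {"dx": 0.69,"dy": -0.57,"dz": 0.2,"ax": 0,"ay": 0,"az": -0.07,"gripper": 0}
  ]
}}

```text
time: 33.3
eef_pos: [0.5454, 0.2759, 0.2036]
tcp_rot: [0.675, 0.737, -0.002, -0.0]
contact_force: [-1.0, 0.2, -0.6]
opening: 0.501
finger_force: 0.0
```

{"method": "jog_arm", "body": {
  "increments": [
    {"dx": 0.3,"dy": -0.2,"dz": 0,"ax": 0,"ay": 0,"az": 0,"gripper": 0},
    {"dx": 0.69,"dy": -0.57,"dz": 0,"ax": 0,"ay": 0,"az": 0,"gripper": 0},
    {"dx": 0.69,"dy": -0.57,"dz": 0,"ax": 0,"ay": 0,"az": 0,"gripper": 0},
    {"dx": 0.69,"dy": -0.57,"dz": 0,"ax": 0,"ay": 0,"az": 0,"gripper": 0}
  ]
}}

```text
time: 33.7
eef_pos: [0.6267, 0.209, 0.2037]
tcp_rot: [0.675, 0.738, -0.001, -0.001]
contact_force: [-0.1, 0.3, 0.0]
opening: 0.501
finger_force: 0.0
```

{"method": "jog_arm", "body": {
  "increments": [
    {"dx": 0.3,"dy": -0.2,"dz": 0,"ax": 0,"ay": 0,"az": 0,"gripper": 0},
    {"dx": 0.69,"dy": -0.57,"dz": -0.08,"ax": 0,"ay": 0,"az": 0,"gripper": 0},
    {"dx": 0.69,"dy": -0.57,"dz": -0.08,"ax": 0,"ay": 0,"az": 0,"gripper": 0},
    {"dx": 0.69,"dy": -0.57,"dz": -0.08,"ax": 0,"ay": 0,"az": 0,"gripper": 0},
    {"dx": 0.69,"dy": -0.57,"dz": -0.08,"ax": 0,"ay": 0,"az": 0,"gripper": 0}
  ]
}}

```text
time: 34.2
eef_pos: [0.7079, 0.1436, 0.1954]
tcp_rot: [0.674, 0.739, -0.001, -0.001]
contact_force: [-0.3, 1.0, 0.6]
opening: 0.497
finger_force: 0.0
```

```bash
python3 snap.py w16; python3 m5.py w16.npz
```

```text
34.25 [0.7079 0.144  0.1959] [ 0.06  0.44  1.5   0.    1.21 -0.03] [ 0.996  0.093 -0.002] [-0.3  0.1 -0.1]
peg [308. 445.] 252 c [709.1  87.5] size [12.2  3.3] ang 9.4 z5/50/95 [0.1769 0.18   0.1827]
peg [164. 464.] 160 c [666.6 128.5] size [3.1 3.7] ang 86.8 z5/50/95 [0.2248 0.2302 0.2347]
```

View pics/w16.png

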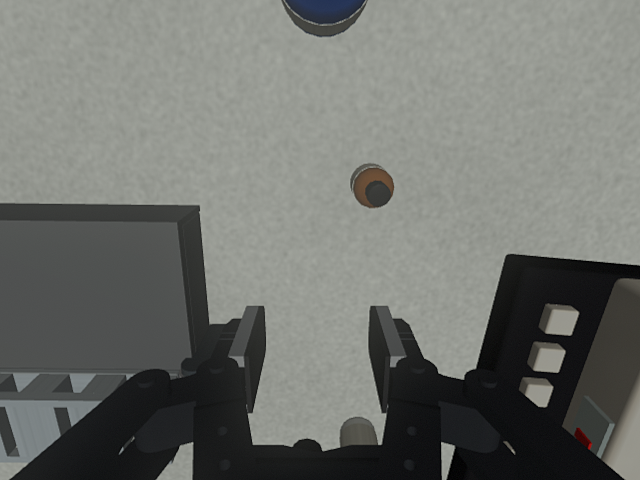

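The peg's end shows at (308,445), between the fingers, at world (0.709,0.0875,0.18). Now I'll slide in and close.

{"method": "jog_arm", "body": {
  "increments": [
    {"dx": 0.02,"dy": -0.2,"dz": 0,"ax": 0,"ay": 0,"az": 0,"gripper": 0},
    {"dx": 0.02,"dy": -0.4,"dz": 0,"ax": 0,"ay": 0,"az": 0,"gripper": 0},
    {"dx": 0.02,"dy": -0.57,"dz": 0,"ax": 0,"ay": 0,"az": 0,"gripper": 0},
    {"dx": 0.02,"dy": -0.57,"dz": 0,"ax": 0,"ay": 0,"az": 0,"gripper": 0},
    {"dx": 0.02,"dy": -0.57,"dz": 0,"ax": 0,"ay": 0,"az": 0,"gripper": -1},
    {"dx": 0.02,"dy": -0.57,"dz": 0,"ax": 0,"ay": 0,"az": 0,"gripper": -1},
    {"dx": 0.02,"dy": -0.57,"dz": 0,"ax": 0,"ay": 0,"az": 0,"gripper": -1},
    {"dx": 0.02,"dy": -0.57,"dz": 0,"ax": 0,"ay": 0,"az": 0,"gripper": -1},
    {"dx": 0.02,"dy": -0.57,"dz": 0,"ax": 0,"ay": 0,"az": 0,"gripper": -1}
  ],
  "force": 40
}}

```text
time: 35.15
eef_pos: [0.7098, 0.0745, 0.1966]
tcp_rot: [0.674, 0.739, -0.003, -0.002]
contact_force: [-6.5, -1.6, 3.8]
opening: 0.145
finger_force: 39.4
```

{"method": "jog_arm", "body": {
  "increments": [
    {"dx": -0.16,"dy": -0.013,"dz": 0.1,"ax": 0,"ay": 0,"az": 0,"gripper": -1},
    {"dx": -0.33,"dy": -0.027,"dz": 0.173,"ax": 0,"ay": 0,"az": 0,"gripper": -1},
    {"dx": -0.515,"dy": -0.043,"dz": 0.22,"ax": 0,"ay": 0,"az": 0,"gripper": -1},
    {"dx": -0.7,"dy": -0.058,"dz": 0.24,"ax": 0,"ay": 0,"az": 0,"gripper": -1},
    {"dx": -0.89,"dy": -0.073,"dz": 0.23,"ax": 0,"ay": 0,"az": 0,"gripper": -1}
  ]
}}

```text
time: 35.65
eef_pos: [0.6072, 0.0661, 0.2278]
tcp_rot: [0.674, 0.739, 0.004, 0.004]
contact_force: [3.0, -0.6, -3.6]
opening: 0.14
finger_force: 39.4
```

{"method": "jog_arm", "body": {
  "increments": [
    {"dx": -0.185,"dy": -0.015,"dz": -0.037,"ax": 0,"ay": 0,"az": 0,"gripper": -1},
    {"dx": -0.36,"dy": -0.03,"dz": -0.1,"ax": 0,"ay": 0,"az": 0,"gripper": -1},
    {"dx": -0.525,"dy": -0.044,"dz": -0.19,"ax": 0,"ay": 0,"az": 0,"gripper": -1},
    {"dx": -0.675,"dy": -0.057,"dz": -0.305,"ax": 0,"ay": 0,"az": 0,"gripper": -1},
    {"dx": -0.81,"dy": -0.068,"dz": -0.44,"ax": 0,"ay": 0,"az": 0,"gripper": -1}
  ]
}}

```text
time: 36.15
eef_pos: [0.5086, 0.0579, 0.1726]
tcp_rot: [0.674, 0.739, 0.003, 0.002]
contact_force: [6.1, 0.8, -3.4]
opening: 0.143
finger_force: 45.1
```

{"method": "jog_arm", "body": {
  "increments": [
    {"dx": -0.11,"dy": -0.009,"dz": -0.155,"ax": 0,"ay": 0,"az": 0,"gripper": -1},
    {"dx": -0.195,"dy": -0.016,"dz": -0.32,"ax": 0,"ay": 0,"az": 0,"gripper": -1},
    {"dx": -0.255,"dy": -0.021,"dz": -0.5,"ax": 0,"ay": 0,"az": 0,"gripper": -1},
    {"dx": -0.28,"dy": -0.024,"dz": -0.625,"ax": 0,"ay": 0,"az": 0,"gripper": -1},
    {"dx": -0.288,"dy": -0.024,"dz": -0.685,"ax": 0,"ay": 0,"az": 0,"gripper": -1},
    {"dx": -0.288,"dy": -0.024,"dz": -0.685,"ax": 0,"ay": 0,"az": 0,"gripper": -1},
    {"dx": -0.288,"dy": -0.024,"dz": -0.685,"ax": 0,"ay": 0,"az": 0,"gripper": -1}
  ]
}}

```text
time: 36.85
eef_pos: [0.4725, 0.0549, 0.089]
tcp_rot: [0.674, 0.739, -0.0, -0.002]
contact_force: [-4.4, 4.1, 1.4]
opening: 0.147
finger_force: 50.2
```

{"method": "jog_arm", "body": {
  "increments": [
    {"dx": 0,"dy": 0,"dz": -0.02,"ax": 0,"ay": 0,"az": 0,"gripper": -1},
    {"dx": 0,"dy": 0,"dz": -0.02,"ax": 0,"ay": 0,"az": 0,"gripper": 0},
    {"dx": 0,"dy": 0,"dz": -0.02,"ax": 0,"ay": 0,"az": 0,"gripper": 0},
    {"dx": 0,"dy": 0,"dz": -0.02,"ax": 0,"ay": 0,"az": 0,"gripper": 0},
    {"dx": 0,"dy": 0,"dz": 0.2,"ax": 0,"ay": 0,"az": 0,"gripper": 0},
    {"dx": 0,"dy": 0,"dz": 0.6,"ax": 0,"ay": 0,"az": 0,"gripper": 0},
    {"dx": 0,"dy": 0,"dz": 1,"ax": 0,"ay": 0,"az": 0,"gripper": 0},
    {"dx": 0,"dy": 0,"dz": 1,"ax": 0,"ay": 0,"az": 0,"gripper": 0}
  ]
}}

```text
time: 37.65
eef_pos: [0.4782, 0.0531, 0.2177]
tcp_rot: [0.674, 0.739, 0.005, 0.007]
contact_force: [0.9, 0.3, 0.1]
opening: 0.5
finger_force: 0.0
```

{"method": "jog_arm", "body": {
  "increments": [
    {"dx": 0,"dy": -0.4,"dz": 0.9,"ax": 0,"ay": 0,"az": 0,"gripper": 0},
    {"dx": 0,"dy": -0.7,"dz": 0.9,"ax": 0,"ay": 0,"az": 0,"gripper": 0},
    {"dx": 0,"dy": -0.7,"dz": 0.9,"ax": 0,"ay": 0,"az": 0,"gripper": 0},
    {"dx": 0,"dy": -0.7,"dz": 0.9,"ax": 0,"ay": 0,"az": 0,"gripper": 0},
    {"dx": 0,"dy": -0.7,"dz": 0.9,"ax": 0,"ay": 0,"az": 0,"gripper": 0},
    {"dx": 0,"dy": -0.7,"dz": 0.9,"ax": 0,"ay": 0,"az": 0,"gripper": 0}
  ]
}}

```text
time: 38.25
eef_pos: [0.4727, -0.0296, 0.3152]
tcp_rot: [0.674, 0.739, -0.001, -0.001]
contact_force: [-0.2, 0.4, -0.5]
opening: 0.497
finger_force: 0.0
```

```bash
python3 snap.py w17; python3 m1.py w17.npz; python3 - <<'E'
from h import *
for n in ['scene','side']:
    f,D,K,T=cam(n); np.savez(n+'3.npz',f=f,D=D,K=K,T=T); cv2.imwrite(f'pics/{n}3.png',f)
E
python3 ins.py; python3 m2.py side3.npz; python3 m2.py scene3.npz
```

```text
38.3 [ 0.4727 -0.0294  0.3149] [-0.28 -0.21  1.98  0.    1.37 -0.37] [ 0.996  0.092 -0.003] [ 0.1 -0.3 -1.9]
alu [356. 203.] 11724 c [508.3 -22.6] size [200.5  60.6] ang 4.8 z5/50/95 [0.0793 0.0806 0.0818]
red [374. 159.] 1906 c [520.2  34.4] size [190.6  42.5] ang 3.5 z5/50/95 [0.0599 0.0703 0.0814]
peg [325. 126.] 892 c [472.9  43.4] size [13.7 48.7] ang 4.8 z5/50/95 [0.0779 0.0814 0.0832]
ora [632.   7.] 243 c [603.8 116.3] size [303.8  16.4] ang 21.7 z5/50/95 [0.0316 0.0368 0.0407]
shelf [357.  89.] 30878 c [502.5  69.9] size [229.3 129.3] ang 3.7 z5/50/95 [0.0432 0.0445 0.046 ]
scene [425. 161.] 96 w [463.3 346.7] [21.2 42.2] 17.7 z 0.025 block -0.014 0.372
scene [452. 179.] 106 w [551.  357.4] [21.4 41.4] 14.1 z 0.025 block 0.074 0.375
side [274. 155.] 19 w [453.7 352.9] [ 7.1 22.3] 5.2 z 0.027 block -0.023 0.379
blue [317. 400.] 555 c [ 471.  -404.9] size [42.6 79.7] ang 84.1 z5/50/95 [0.0221 0.0386 0.0421]
bluetop [315. 398.] 491 c [ 469.9 -410.2] size [27.2 79.7] ang 80.7 z5/50/95 [0.0361 0.039  0.0422]
brass [374. 403.] 597 c [ 582.6 -421.1] size [ 26.1 142.8] ang 82.8 z5/50/95 [0.0079 0.0274 0.032 ]
tray [353. 406.] 6558 c [ 538.8 -414.4] size [130.3 280.5] ang 83.3 z5/50/95 [0.0064 0.0095 0.0116]
blue [157. 303.] 447 c [ 459.3 -410. ] size [ 26.9 106. ] ang 81.8 z5/50/95 [0.0092 0.0377 0.0422]
bluetop [156. 302.] 363 c [ 470.2 -411.7] size [23.8 84.1] ang 81.9 z5/50/95 [0.0348 0.0382 0.0424]
brass [174. 349.] 502 c [ 578.7 -427.2] size [ 17.7 140.7] ang 81.4 z5/50/95 [0.0069 0.0267 0.0316]
tray [170. 338.] 5800 c [ 532.2 -419.1] size [129.7 280.7] ang 83.4 z5/50/95 [0.0054 0.0088 0.0115]
```

View pics/scene3.png

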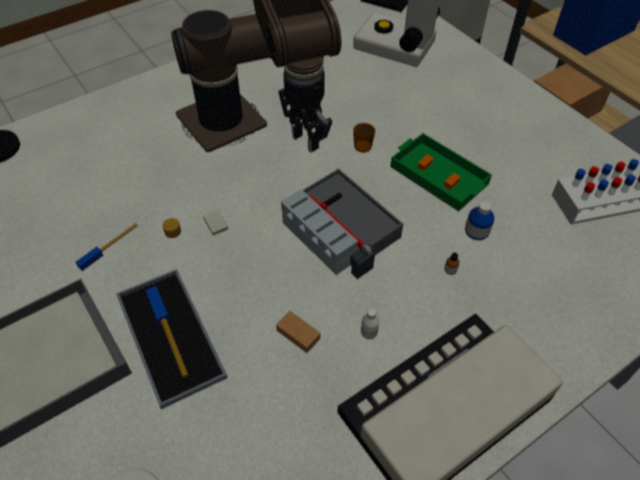

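The final picture shows the bar shut across the exits (337,219), with the peg back exactly where it started. Both inserts are in the basket at (425,161) and (452,179), the drift is flat in its tray at (170,335), and the other things are undisturbed. Handing in.

```bash
python3 -c "
from plant import job
print(job.sign_off())"
```

```text
the job is handed in; nothing more can be done
None
```

The job is done and handed in: both inserts (bores 2 and 3; bores 0 and 1 were empty) are in the green basket, the drift is flat in its tray, and the stop bar is shut.

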